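# Lock and top up the lathe's feed magazine

## Robot

A 6-joint arm with a two-finger parallel gripper is mounted at the origin on the work surface. World frame = base frame: x ahead of the robot, y to its left, z up, the work surface at z = 0. Lengths are in m, angles in rad, forces in N, time in s.
With the tool pointing down it reaches from about 0.275 to 0.825 m from the base axis. Payload 5.2 kg.
Tool frame: the origin (TCP) lies between the finger pads; the fingertips stand 8 mm ahead of it and the grasp point (between the pads) lies 11 mm behind it; y points along the fingers, z is the direction in which the jaws open and shut, and the axes are right-handed (so a half turn about y gives the same grasp; the last joint's range is limited). The gripper opens to 93 mm and grips with 3 to 60 N. Pads are 15 mm wide; open, the fingers measure 128 mm over their backs; the gripper's body (75 mm by 188 mm) begins 65 mm behind the grasp point.
Start: joints at [1.01, 0.259, 1.535, -0, 1.348, -0.203], TCP at [0.193, 0.515, 0.227] pointing down, gripper open.
Joint ranges: [-3.14, 3.14], [-0.91, 2.08], [0.19, 2.58], [-1.22, 4.36], [0.22, 2.71], [-3.12, 3.12]. Speed limits (rad/s): [2.57, 2.57, 3.14, 3.14, 3.14, 3.14].

## Interface

Orientations are given as a unit quaternion [w, x, y, z].
In Python, from rig import arm, cams, job gives the robot as it stands. The module is installed in compiled form; this text tells all that it offers.
- The arm moves only by the tool carry_out, never from a script. Its arguments are lists of equal length, an entry for each row: "dr": the turn, a rotation vector about the tool's x, y, z each as a share of 0.1 rad, from -1 to 1, a list of three; "dp": the shift along the tool's x, y, z each as a share of 0.04 m, from -1 to 1, a list of three; "hand": the closure, from -1 (fully open) to 1 (shut). A call has 1 to 20 rows; each row shifts and turns the commanded pose from where the row before left it, along the tool's axes as they then stand; what a row does not reach is not made up. A row lasts 1/12 s, in which the tool goes at most 41.7 mm and 7.16 degrees, less where a joint would pass 70% of its speed; a pose out of reach is approached as far as the arm can. A call with a number of a shift or a turn outside -1 to 1 is refused whole. A call with a gripper value outside its range is refused whole. The fingers move at their own pace and stop on an object; "newtons" is the grip in N (left out, the last holds). Time passes only in rows, so rows that do not move let the fingers close. It gives the time, the measured TCP pose, the force and the opening at its end, in the units of the state.
- arm.read_state(): the state, without advancing time (a new reading comes with each control period).
- cams.read_camera(name): name is "side" or "top"; returns a dict with "color" (480x640x3 uint8, blue, green, red), "fx", "fy", "cx", "cy" (pixels), "k1" (the pictures are not rectified: a ray, as slopes to the right and down, at radius r is drawn at 1 + k1 r^2 times it, then the intrinsics apply), "xyz" and "rotation" of the camera in the world. Camera axes: x right, y down, z forward; pixel columns grow to the right and rows downward; lengths in m; the calibration is good to about 2 mm. A picture is of the moment at which its call begins. There is no depth.
- job.finish_job(): hands the job in, once; it reports no verdict.
Trained networks look in the newest picture that a camera, given by its name, has taken for a name from the list of things; names that differ only in an ending like _2 or _b are one class to them, and where a whole thing is asked for, a point or a joint stands for the part that bears it (a point fixed in the world has none). Each returns a list of dicts, best first, with "score" (0 to 1); they miss things now and then, are a little off and sometimes report something else, mostly with a low value. They report only what shows in the picture. A call takes as long as a camera call. They do not tell look-alikes from the thing itself.
- cams.boxes_of(target, camera): "bbox" ([centre column, centre row, width, height] in pixels, round what is visible of it).
- cams.trace(target, camera): "pixels" (480x640 bool, what is visible of it) and "bbox" ([centre column, centre row, width, height] in pixels, round what is visible of it).
- cams.tip_of(target, camera): "location" ([column, row] in pixels: a listed point, or the origin of a listed thing).
The state is a dict: "time": time; "joint_positions": joint angles; "joint_vel": joint speeds; "effort": joint torques, N m; "position": TCP position; "tool_rot": TCP orientation; "contact_force": force on the tool from outside, world axes, zero at the start; "ft_torque": the same for the moment, N m; "grip_width": opening from 0.0 (shut) to 1.0 (fully open).
Only numpy, scipy, OpenCV 4.12 (cv2) and the standard library are available. Lean on these libraries where they do the work, as an engineer would, in place of code of your own. Each camera call takes 0.05 s, during which the arm holds its last target.

## Task

Lock the lathe's feed magazine for loading: slide the sprung probe along the groove in its cover plate until the pin drops into the hidden index socket, push it fully home, foot flat on the plate, and leave it there. Only then stand one spare blank upright, fully down, in every empty pocket, leaving the blanks already loaded where they are and any left-over spares standing at the mat. When all pockets are full, unlock the magazine by putting the probe back upright in its wooden stand; do not disturb the glue bottle, tin or brush.

Things in the scene. Friction and masses are not known exactly. Their poses are not given: they have to be found in the camera images.
- magazine: Fixed green metal feed magazine of a copying lathe, 180 (x) x 300 (y) x 60 mm high, plus a 26 mm wide guide 45 mm out at each y end; origin on the bench near its middle, z up; may be turned. Along its -x side (the robot's) five open square pockets (points pocket1..5); along its +x side a steel cover plate 104 mm wide, top 60 mm above the bench, with a straight groove along y.
- groove (a point): Middle of the groove, level with the plate's top, 45 mm along the magazine's +x. Groove 14 mm wide, 160 mm long in y; floor: a grey bar 3 mm down. Somewhere with its centre within 55 mm of here in y is the hidden socket, 16 mm long, as wide as the groove, shut flush by a grey spring shutter that looks like the bar and yields at 0.5 N (0.8 N at its full 26 mm).
- stand: Fixed light-wood block 80 x 80 x 45 mm with a 16 mm square hole right through its middle, in which the probe is kept, flange on the block's top; origin under its centre.
- probe: Loose spring probe, 0.2 kg: upright round red grip 24 mm across, from 8 to 80 mm above the origin, on a steel flange 30 mm across, 8 mm thick; origin at the centre of the flange's underside, z up along the grip. A round-ended brass pin 10 mm across sticks 22 mm out below. Starts in the stand, flange on the block. Home in the socket, the flange lies flat on the plate.
- plunger (a joint): How far the probe's pin is pushed up into the grip against its spring, m: 0 fully out (0.8 N), 0.014 fully in (2.5 N). Slid along the groove with the flange about 8 mm above the cover plate it reads about 0.011; over the socket it jumps to about 0 and the pin catches on the socket's end wall.
- probe_tip (a point): The rounded lower end of the brass pin; it moves with the pin.
- mat: Thin (1 mm) dark rubber mat 180 x 180 mm on the bench on which the spare blanks stand; origin at its centre. The blanks stand at bench height.
- pocket1 (a point): Centre of the floor of pocket 1 of the magazine (counted from -y to +y, 60 mm apart): 52 x 52 mm, 12 mm deep, floor 48 mm above the bench.
- pocket2 (a point): Centre of the floor of pocket 2 of the magazine (counted from -y to +y, 60 mm apart): 52 x 52 mm, 12 mm deep, floor 48 mm above the bench.
- pocket3 (a point): Centre of the floor of pocket 3 of the magazine (counted from -y to +y, 60 mm apart): 52 x 52 mm, 12 mm deep, floor 48 mm above the bench.
- pocket4 (a point): Centre of the floor of pocket 4 of the magazine (counted from -y to +y, 60 mm apart): 52 x 52 mm, 12 mm deep, floor 48 mm above the bench.
- pocket5 (a point): Centre of the floor of pocket 5 of the magazine (counted from -y to +y, 60 mm apart): 52 x 52 mm, 12 mm deep, floor 48 mm above the bench.
- blank1: Round hardwood blank 46 mm across, 44 mm tall, 50 g, already standing in pocket 1, or absent (then pocket 1 is empty); origin at the centre of its underside, z up.
- blank2: Round hardwood blank 46 mm across, 44 mm tall, 50 g, already standing in pocket 2, or absent (then pocket 2 is empty); origin at the centre of its underside, z up.
- blank3: Round hardwood blank 46 mm across, 44 mm tall, 50 g, already standing in pocket 3, or absent (then pocket 3 is empty); origin at the centre of its underside, z up.
- blank4: Round hardwood blank 46 mm across, 44 mm tall, 50 g, already standing in pocket 4, or absent (then pocket 4 is empty); origin at the centre of its underside, z up.
- blank5: Round hardwood blank 46 mm across, 44 mm tall, 50 g, already standing in pocket 5, or absent (then pocket 5 is empty); origin at the centre of its underside, z up.
- spare1: Spare hardwood blank, same as the others (46 mm across, 44 mm tall, 50 g), standing on the mat; origin at the centre of its underside, z up.
- spare2: Spare hardwood blank, same as the others (46 mm across, 44 mm tall, 50 g), standing on the mat; origin at the centre of its underside, z up.
- spare3: Spare hardwood blank, same as the others (46 mm across, 44 mm tall, 50 g), standing on the mat; origin at the centre of its underside, z up.
- spare4: Spare hardwood blank, same as the others (46 mm across, 44 mm tall, 50 g), standing on the mat; origin at the centre of its underside, z up.
- glue: Bystander: white glue bottle, 54 mm across, 150 mm tall; origin under its centre.
- tin: Bystander: metal tin, 74 mm across, 100 mm tall; origin under its centre.
- brush: Bystander: bench brush lying beyond the magazine.
Things that resemble listed ones, but are neither listed nor needed, are in the scene too. Leave any pink look-alike of the stand alone.

How it is judged:
By the outcome, as a careful person would: the job done as asked, in the order asked, and still so for the second after the job is handed in, with the robot touching nothing.
Of blank1, blank2, blank3, blank4, blank5 only 1 to 3 are there at a start; the rules pass over those that are not, and their reading is None.
At some moment in a run one of spare1, spare2, spare3, spare4 may be knocked a few centimetres aside while the robot is not near it.
It also fails if it takes over 208 s, if anything falls off the work surface, if the arm or the gripper's body presses on something with over 40 N, if the wrist force passes 120 N, or if a joint passes its speed limit or range.

## Working session

There is one attempt and no reset: what is moved stays moved. The work goes in short steps, Python scripts to look and compute and a tool call to move; the robot and the scene stay as the last step left them, time stands still between calls to the robot, and variables do not carry over. Pictures are saved under pics/ and viewed, and the job is handed in when it is done.

Besides the shell and the picture viewer there is one more tool, called after "Request:" as a command line: name --argument value ..., lists and objects as JSON in quotes. carry_out: Moves the arm, as the interface text tells. Shift numbers are shares of 0.04 m and turn numbers shares of 0.1 rad, none past 1 either way. Its arguments: {"type":"object","properties":{"dr":{"type":"array","items":{"type":"array","items":{"type":"number","minimum":-1,"maximum":1}}},"dp":{"type":"array","items":{"type":"array","items":{"type":"number","minimum":-1,"maximum":1}}},"hand":{"type":"array","items":{"type":"number"}},"newtons":{"type":"number"}},"required":["dr","dp","hand"]}

```bash
mkdir -p pics; python3 - <<'E'
from rig import arm,cams
import cv2
print(arm.read_state())
for n in ("side","top"):
    c=cams.read_camera(n)
    cv2.imwrite(f"pics/{n}0.png",c["color"])
    print(n,{k:v for k,v in c.items() if k!="color"})
E
```

```text
{'time': 0.0, 'joint_positions': array([ 1.01021238e+00,  2.59315468e-01,  1.53607973e+00, -1.99817459e-05,
        1.34797375e+00, -2.02820636e-01]), 'joint_vel': array([ 1.11870674e-03,  7.46716334e-06,  5.10406861e-04,  3.49276100e-04,
       -1.07648614e-03, -1.39402482e-03]), 'effort': array([-2.89781907e-03, -4.37302315e+01, -2.83999193e+01,  7.16539705e-02,
        4.14487906e-02, -1.50481219e-04]), 'position': array([0.19230885, 0.51472228, 0.22583385]), 'tool_rot': array([-0.69523831,  0.69640908, -0.12604088,  0.1255858 ]), 'contact_force': array([-0.18608217,  0.32144024,  0.29567382]), 'ft_torque': array([-0.02077619,  0.03882353,  0.00400551]), 'grip_width': 1.0001229913218959}
side {'fx': 620.4122278257815, 'fy': 620.4122278257815, 'cx': 330.8560625381062, 'cy': 223.32314551432472, 'k1': -0.05000962594553032, 'xyz': array([ 0.45818113, -1.09206264,  0.98695026]), 'rotation': array([-0.43242201,  0.901079  , -0.02672504,  0.01880448])}
top {'fx': 537.7126812505236, 'fy': 537.7126812505236, 'cx': 315.0897901678225, 'cy': 237.78262356133595, 'k1': -0.007214429183752151, 'xyz': array([0.40301927, 0.05896006, 1.39251237]), 'rotation': array([-0.03430337,  0.71296677, -0.69962627,  0.03201154])}
```

View pics/side0.png

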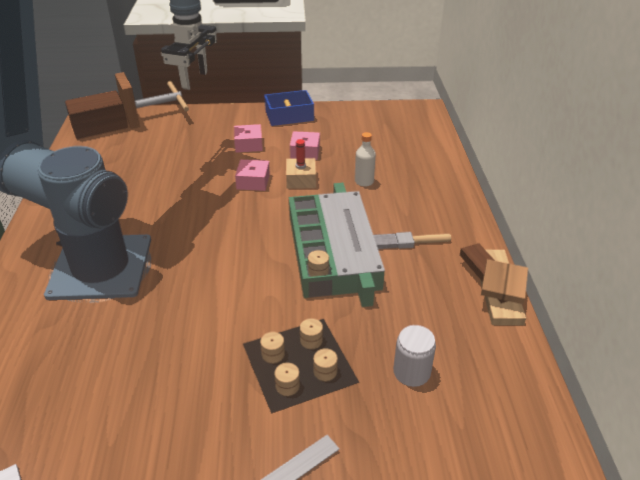

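View pics/top0.png

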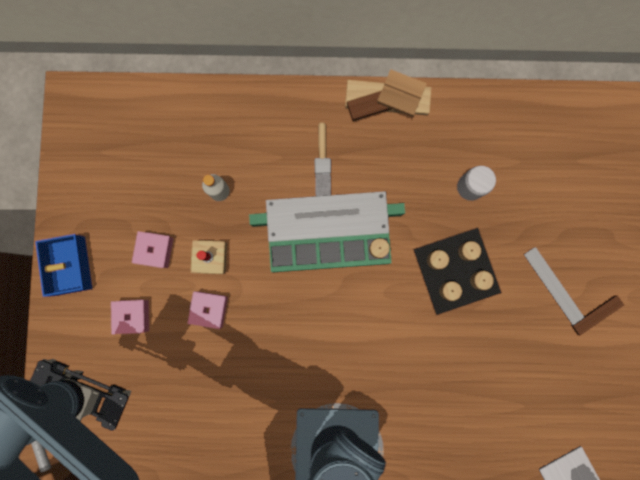

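The top view shows the magazine (≈328,232), with a single blank at (380,248), which is pocket1. Four spares stand on the mat (≈457,271). The wooden stand and red probe are at (207,257). Pink look-alikes are at (151,250), (128,317) and (207,310). The glue bottle is at (215,187) and the tin at (478,182).

```bash
cat > h.py <<'E'
import numpy as np, cv2
from scipy.spatial.transform import Rotation as R
def rot(q): return R.from_quat([q[1],q[2],q[3],q[0]])
def ray(c,uv):
    xd=(uv[0]-c["cx"])/c["fx"]; yd=(uv[1]-c["cy"])/c["fy"]
    x,y=xd,yd
    for _ in range(20):
        f=1+c["k1"]*(x*x+y*y); x,y=xd/f,yd/f
    return rot(c["rotation"]).apply([x,y,1.])
def onz(c,uv,z):
    d=ray(c,uv); o=np.array(c["xyz"]); return o+d*(z-o[2])/d[2]
def proj(c,p):
    q=rot(c["rotation"]).inv().apply(np.atleast_2d(p)-c["xyz"]); s=q[:,:2]/q[:,2:]
    f=1+c["k1"]*(s**2).sum(1)
    return s*f[:,None]*c["fx"]+[c["cx"],c["cy"]]
def tri(c1,u1,c2,u2):
    A=np.zeros((3,3));b=np.zeros(3)
    for c,u in((c1,u1),(c2,u2)):
        d=ray(c,u);d/=np.linalg.norm(d);P=np.eye(3)-np.outer(d,d);A+=P;b+=P@c["xyz"]
    return np.linalg.solve(A,b)
E
python3 - <<'E'
from h import *
from rig import cams
np.set_printoptions(precision=4,suppress=True)
C={n:cams.read_camera(n) for n in("side","top")}
Z=dict(groove=.06,stand=0,probe=.045,pocket1=.048,pocket2=.048,pocket3=.048,pocket4=.048,pocket5=.048,magazine=0,mat=0.001,spare1=0,blank1=.048,glue=0,tin=0)
for n,z in Z.items():
    for k in C:
        for d in cams.tip_of(n,k)[:5]:
            print(n,k,round(d["score"],2),np.array(d["location"]),onz(C[k],d["location"],z))
for k,(x0,y0,w,h) in dict(top=(170,170,240,130),side=(220,120,200,190)).items():
    cv2.imwrite(f"pics/{k}1.png",cv2.resize(C[k]["color"][y0:y0+h,x0:x0+w],None,fx=3,fy=3,interpolation=cv2.INTER_CUBIC))
E
```

```text
groove side 0.79 [353.6 225.6] [0.5962 0.0502 0.06  ]
groove top 0.92 [330.4 211.5] [0.5951 0.0275 0.06  ]
stand side 0.74 [246.3 143.3] [0.3172 0.5363 0.    ]
stand side 0.69 [301.4 180.4] [ 0.4786  0.3311 -0.    ]
stand side 0.62 [252.9 179.8] [ 0.3438  0.3408 -0.    ]
stand top 0.92 [209.2 312.4] [0.3363 0.3331 0.    ]
stand top 0.89 [153.  251.5] [0.4903 0.4852 0.    ]
stand top 0.76 [208.9 256.9] [0.479  0.3392 0.    ]
stand top 0.65 [133.2 315. ] [0.3259 0.5285 0.    ]
probe side 0.76 [299.5 164.4] [0.4745 0.3436 0.045 ]
probe side 0.53 [409.2 240.1] [0.7243 0.0078 0.045 ]
probe side 0.21 [297.6 364.4] [ 0.4536 -0.3429  0.045 ]
probe top 0.52 [205. 259.] [0.4711 0.3398 0.045 ]
pocket1 side 0.95 [305.4 220.5] [0.4826 0.0907 0.048 ]
pocket1 side 0.88 [316.9 272.5] [ 0.5019 -0.0947  0.048 ]
pocket1 side 0.72 [315.9 250.5] [ 0.5031 -0.0212  0.048 ]
pocket1 side 0.64 [312.3 233.5] [0.4973 0.0403 0.048 ]
pocket1 side 0.6 [305.9 208. ] [0.4855 0.1408 0.048 ]
pocket1 top 0.81 [377.6 247.2] [ 0.5087 -0.0926  0.048 ]
pocket1 top 0.76 [332.9 249.6] [0.5006 0.0193 0.048 ]
pocket1 top 0.74 
[... 2763 characters left out ...]
 0.71 [272.2 350.8] [ 0.4028 -0.2698  0.    ]
spare1 side 0.66 [285.3 384.7] [ 0.4286 -0.3547  0.    ]
spare1 top 0.81 [466.2 249. ] [ 0.5121 -0.328   0.    ]
spare1 top 0.67 [433.4 260.4] [ 0.4809 -0.2428  0.    ]
spare1 top 0.55 [447.7 288.4] [ 0.4094 -0.2796  0.    ]
spare1 top 0.54 [474.1 279.3] [ 0.434  -0.3479  0.    ]
blank1 side 0.89 [316.7 272.5] [ 0.5015 -0.0947  0.048 ]
blank1 top 0.8 [374.3 249.4] [ 0.503  -0.0844  0.048 ]
blank1 top 0.3 [217.  192.2] [0.6408 0.3152 0.048 ]
glue side 0.75 [363.2 181.7] [0.6499 0.3164 0.    ]
glue top 0.97 [219.8 190.6] [0.6537 0.3171 0.    ]
tin side 0.95 [412.2 374.6] [ 0.6768 -0.3449  0.    ]
tin top 0.94 [467.9 190.6] [ 0.6658 -0.3336  0.    ]
```

View pics/top1.png

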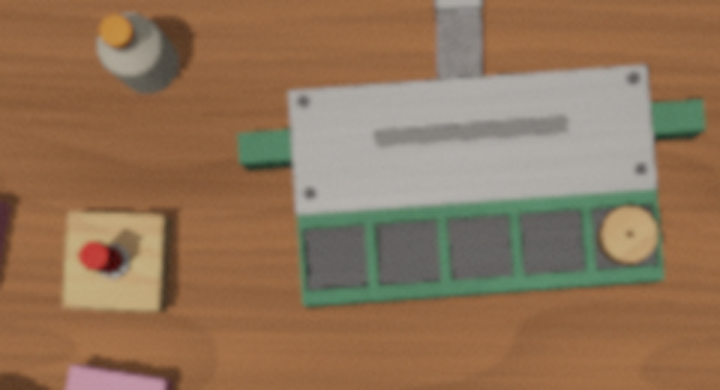

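View pics/side1.png

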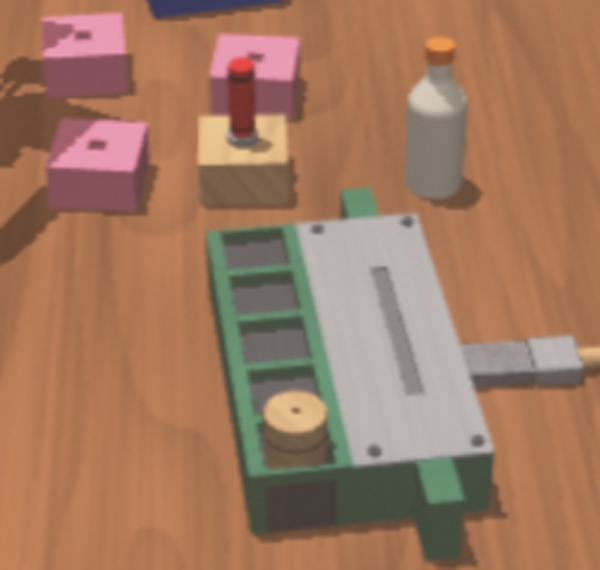

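```bash
cat >> h.py <<'E'
def ortho(c,z,x0,x1,y0,y1,s=2000.):
    # rows: x descending ; cols: y descending
    xs=np.arange(x1,x0,-1/s); ys=np.arange(y1,y0,-1/s)
    Y,X=np.meshgrid(ys,xs)
    P=np.stack([X,Y,np.full_like(X,z)],-1).reshape(-1,3)
    m=proj(c,P).reshape(X.shape+(2,)).astype(np.float32)
    return cv2.remap(c["color"],m[...,0],m[...,1],cv2.INTER_CUBIC)
def o2w(pt,x1,y1,s=2000.): return np.array([x1-pt[1]/s,y1-pt[0]/s])
E
python3 - <<'E'
from h import *
from rig import cams
np.set_printoptions(precision=4,suppress=True)
C={n:cams.read_camera(n) for n in("side","top")}
for k in C:
    im=ortho(C[k],.06,.42,.68,-.18,.25)
    hsv=cv2.cvtColor(im,cv2.COLOR_BGR2HSV)
    cv2.imwrite(f"pics/o_{k}.png",cv2.resize(im,None,fx=.9,fy=.9))
    pm=((hsv[...,1]<45)&(hsv[...,2]>135)).astype(np.uint8)
    pm=cv2.morphologyEx(pm,cv2.MORPH_OPEN,np.ones((9,9)))
    pm=cv2.morphologyEx(pm,cv2.MORPH_CLOSE,np.ones((35,35)))
    cs,_=cv2.findContours(pm,0,2); cc=max(cs,key=cv2.contourArea)
    r=cv2.minAreaRect(cc); print(k,"plate",o2w(r[0],.68,.25),np.array(r[1])/2,r[2])
    print(np.array([o2w(p,.68,.25) for p in cv2.boxPoints(r)]))
    # groove: darker inside plate
    v=im.mean(2); inner=cv2.erode(pm,np.ones((25,25)))
    gm=((v<150)&(inner>0)).astype(np.uint8)
    cs,_=cv2.findContours(cv2.morphologyEx(gm,cv2.MORPH_OPEN,np.ones((7,7))),0,2); cc=max(cs,key=cv2.contourArea)
    r=cv2.minAreaRect(cc); print(k,"groove",o2w(r[0],.68,.25),np.array(r[1])/2,r[2], v[pm>0].mean())
    # stand at z=.045
    im=ortho(C[k],.045,.40,.56,.26,.42)
    cv2.imwrite(f"pics/s_{k}.png",im)
E
```

```text
side plate [0.6036 0.0393] [147.536  304.5732] 84.58663940429688
[[ 0.6627  0.1979]
 [ 0.6915 -0.1053]
 [ 0.5446 -0.1192]
 [ 0.5158  0.184 ]]
side groove [0.5905 0.039 ] [ 14.2875 159.3861] 84.76614379882812 174.93914225194925
top plate [0.5999 0.0377] [140.4874 302.9888] 84.72611236572266
[[ 0.6559  0.195 ]
 [ 0.6838 -0.1067]
 [ 0.5439 -0.1196]
 [ 0.516   0.1821]]
top groove [0.5905 0.0368] [ 16.3079 161.9192] 84.8826904296875 163.98899713321666
```

View pics/o_side.png

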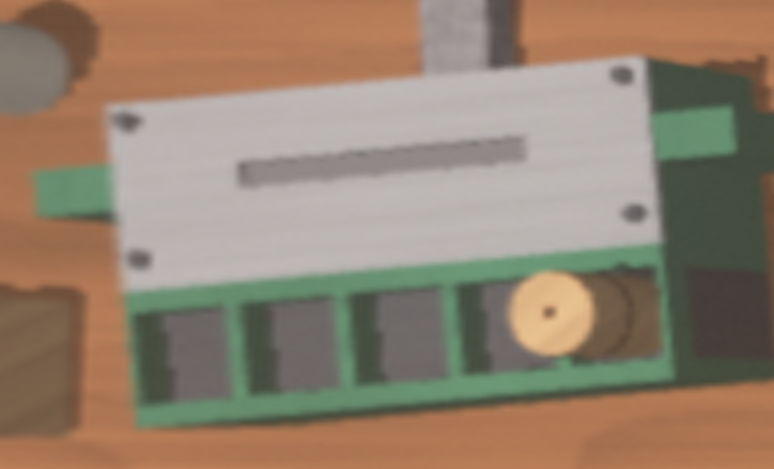

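View pics/s_top.png

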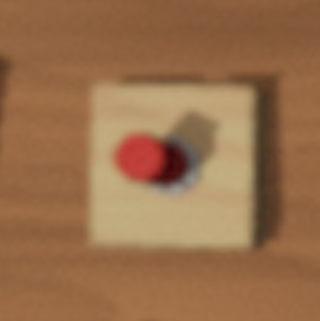

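View pics/s_side.png

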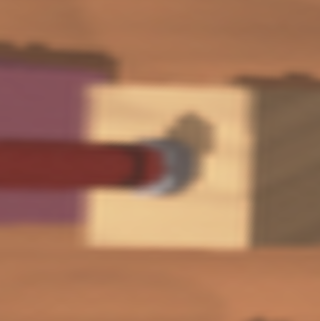

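```bash
python3 - <<'E'
from h import *
from rig import cams
np.set_printoptions(precision=4,suppress=True)
C={n:cams.read_camera(n) for n in("side","top")}
a=.0916; o=np.array([.5905,.038])-.045*np.array([np.cos(a),np.sin(a)])
ex=np.array([np.cos(a),np.sin(a)]);ey=np.array([-np.sin(a),np.cos(a)])
print(o)
for k in C:
    # rectify in magazine frame at z=.06
    s=2000
    xs=np.arange(.1,-.1,-1/s);ys=np.arange(.18,-.18,-1/s);Y,X=np.meshgrid(ys,xs)
    P=np.zeros(X.shape+(3,));P[...,:2]=o+X[...,None]*ex+Y[...,None]*ey;P[...,2]=.06
    m=proj(C[k],P.reshape(-1,3)).reshape(X.shape+(2,)).astype(np.float32)
    im=cv2.remap(C[k]["color"],m[...,0],m[...,1],cv2.INTER_CUBIC)
    def line(x,y,xx,yy): cv2.line(im,(int((.18-y)*s),int((.1-x)*s)),(int((.18-yy)*s),int((.1-xx)*s)),(255,0,255),1)
    for y in(-.15,.15):line(-.09,y,.09,y)
    for x in(-.09,-.014,.09,.038,.052):line(x,-.15,x,.15)
    for i in range(-2,3):
        for e in(-.026,.026):line(-.078,i*.06+e,-.026,i*.06+e)
    for x in(-.078,-.026):line(x,-.15,x,.15)
    cv2.imwrite(f"pics/m_{k}.png",im)
    for d in cams.tip_of("spare1",k): print(k,d["location"],d["score"])
    for d in cams.boxes_of("spare1",k): print(k,np.array(d["bbox"]),d["score"])
E
```

```text
[0.5457 0.0339]
side [313.2, 336.8] 0.96
side [283.6, 384.8] 0.84
side [272.4, 351.3] 0.71
side [326.2, 370.9] 0.62
side [411.3, 239.2] 0.6
side [353.3, 227.9] 0.22
side [287.  377.6  26.3  35.5] 0.96
side [323.8 363.5  20.8  30.8] 0.83
side [312.4 334.4  23.   32.8] 0.7
side [273.1 348.1  24.2  32.1] 0.57
top [432.9, 261.3] 0.87
top [467.9, 249.4] 0.86
top [477.0, 280.2] 0.78
top [449.7, 289.4] 0.63
top [468.8 247.6  16.7  20. ] 0.88
top [451.5 289.6  23.4  14.1] 0.8
top [438.1 261.8  20.5  20.4] 0.79
top [480.4 280.1  21.9  18.4] 0.62
```

View pics/m_top.png

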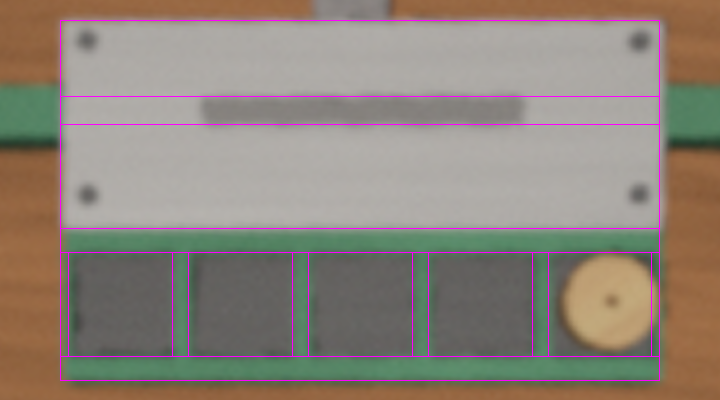

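View pics/m_side.png

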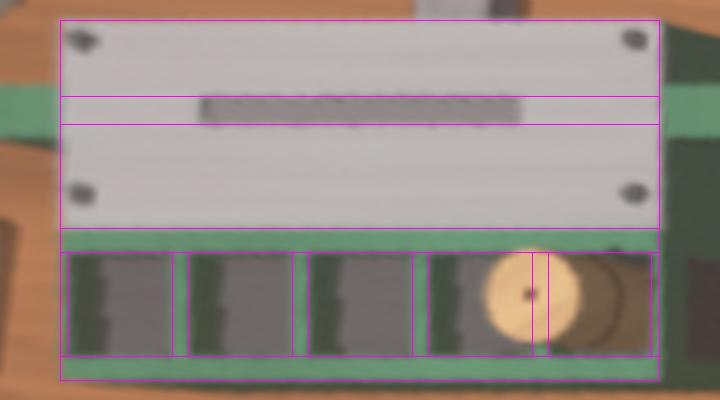

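```bash
cat >> h.py <<'E'
def plan(st,target,jaw,unit=1.0):
    """print turn (rotvec tool, shares) & shift in current-tool axes and in after-turn axes; jaw=xy angle of jaw axis"""
    Rt=rot(st["tool_rot"]).as_matrix(); best=None
    for s in(0,np.pi):
        z=np.array([np.cos(jaw+s),np.sin(jaw+s),0]); y=np.array([0,0,-1.]); x=np.cross(y,z)
        G=np.stack([x,y,z],1); rv=R.from_matrix(Rt.T@G).as_rotvec()
        if best is None or np.linalg.norm(rv)<np.linalg.norm(best[0]): best=(rv,G)
    rv,G=best; d=np.array(target)-st["position"]
    print("turn shares",np.round(rv/.1,2),"| shift shares cur-axes",np.round(Rt.T@d/.04,3),"| goal-axes",np.round(G.T@d/.04,3))
    print("world delta",np.round(d,4)," force",np.round(st["contact_force"],2)," t",round(st["time"],2),"pos",np.round(st["position"],4),"w",round(st["grip_width"]*93,1))
A=.0916
O=np.array([.5457,.0339]);EX=np.array([np.cos(A),np.sin(A)]);EY=np.array([-np.sin(A),np.cos(A)])
def mag(x,y,z): return np.r_[O+x*EX+y*EY,z]
E
python3 - <<'E'
from h import *
from rig import arm
s=arm.read_state(); print(rot(s["tool_rot"]).as_matrix().round(3))
plan(s,[.477,.335,.19],np.pi/2+A)
plan(s,[.477,.335,.19],A)
E
```

```text
[[ 0.937  0.     0.35 ]
 [-0.35  -0.     0.937]
 [ 0.    -1.    -0.   ]]
turn shares [ 0.   -4.49  0.  ] | shift shares cur-axes [ 8.237  0.916 -1.729] | goal-axes [ 6.668  0.916 -5.136]
world delta [ 0.2844 -0.1802 -0.0366]  force [-0.36  0.43  0.5 ]  t 2.0 pos [0.1926 0.5152 0.2266] w 93.4
turn shares [-0.   11.21  0.  ] | shift shares cur-axes [ 8.237  0.916 -1.729] | goal-axes [5.136 0.916 6.668]
world delta [ 0.2844 -0.1802 -0.0366]  force [-0.36  0.43  0.5 ]  t 2.0 pos [0.1926 0.5152 0.2266] w 93.4
```

Request:
carry_out --dr '[[0,-0.9,0],[0,-0.9,0],[0,-0.9,0],[0,-0.9,0],[0,-0.89,0],[0,0,0],[0,0,0],[0,0,0],[0,0,0],[0,0,0],[0,0,0],[0,0,0],[0,0,0],[0,0,0],[0,0,0],[0,0,0],[0,0,0]]' --dp '[[0,0,0],[0,0,0],[0,0,0],[0,0,0],[0,0,0],[0.667,0,-0.514],[0.667,0,-0.514],[0.667,0,-0.514],[0.667,0,-0.514],[0.667,0,-0.514],[0.667,0,-0.514],[0.667,0,-0.514],[0.667,0,-0.514],[0.667,0,-0.514],[0.667,0,-0.514],[0,0,0],[0,0,0]]' --hand '[-1,-1,-1,-1,-1,-1,-1,-1,-1,-1,-1,-1,-1,-1,-1,-1,-1]' --newtons 15

```text
time: 3.42
position: [0.4784, 0.3335, 0.2262]
tool_rot: [-0.706, 0.706, 0.031, -0.031]
contact_force: [-0.3, 0.1, 0.3]
grip_width: 0.998
```

```bash
python3 - <<'E'
from h import *
from rig import arm,cams
s=arm.read_state(); plan(s,[.477,.335,.081],np.pi/2+A)
for k,(x0,y0,w,h) in dict(top=(150,190,130,120),side=(230,90,150,120)).items():
    c=cams.read_camera(k); cv2.imwrite(f"pics/a_{k}.png",cv2.resize(c["color"][y0:y0+h,x0:x0+w],None,fx=4,fy=4))
    p=proj(c,[s["position"],[.477,.335,.045],[.477,.335,.125]]); print(k,p)
E
```

```text
turn shares [ 0.   -0.04 -0.01] | shift shares cur-axes [-0.029  3.63   0.041] | goal-axes [-0.031  3.63   0.041]
world delta [-0.0014  0.0015 -0.1452]  force [-0.26  0.08  0.33]  t 3.42 pos [0.4784 0.3335 0.2262] w 92.9
top [[190.84242581 251.17544862]
 [206.98829798 256.68891053]
 [200.13324398 254.70095136]]
side [[299.67507679 107.21851464]
 [300.4819261  166.10725062]
 [299.89957629 140.96276225]]
```

View pics/a_side.png

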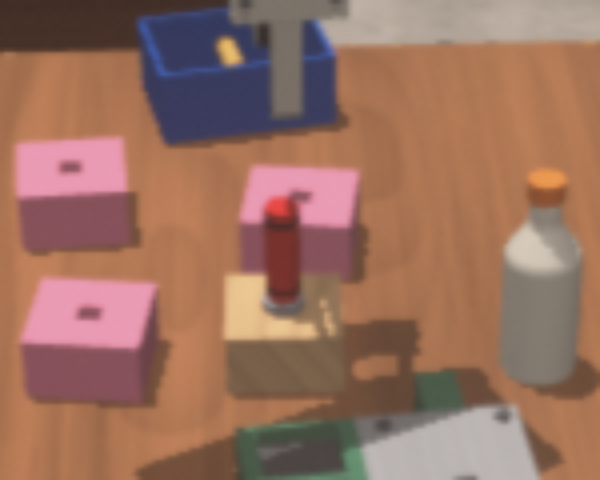

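The side crop puts the probe top at (300,142), matching the projected (300,141). I'll go straight down and grip.

Request:
carry_out --dr '[[0,0,0],[0,0,0],[0,0,0],[0,0,0],[0,0,0],[0,0,0],[0,0,0],[0,0,0],[0,0,0],[0,0,0],[0,0,0],[0,0,0],[0,0,0],[0,0,0],[0,0,0],[0,0,0]]' --dp '[[-0.03,0.5,0.04],[0,0.5,0],[0,0.5,0],[0,0.5,0],[0,0.5,0],[0,0.5,0],[0,0.5,0],[0,0.18,0],[0,0,0],[0,0,0],[0,0,0],[0,0,0],[0,0,0],[0,0,0],[0,0,0],[0,0,0]]' --hand '[-1,-1,-1,-1,-1,-1,-1,-1,-1,1,1,1,1,1,1,1]' --newtons 30

```text
time: 4.85
position: [0.4758, 0.3362, 0.0797]
tool_rot: [0.706, -0.706, -0.032, 0.032]
contact_force: [-0.7, -1.0, 0.3]
grip_width: 0.546
```

```bash
python3 - <<'E'
from h import *
from rig import arm,cams
s=arm.read_state(); plan(s,[.477,.335,.079],np.pi/2+A)
E
```

```text
turn shares [-0.   -0.01  0.  ] | shift shares cur-axes [ 0.027  0.018 -0.032] | goal-axes [ 0.027  0.018 -0.032]
world delta [ 0.0012 -0.0012 -0.0007]  force [-0.73 -1.04  0.26]  t 4.85 pos [0.4758 0.3362 0.0797] w 50.7
```

Still closing (50.7 mm).

Request:
carry_out --dr '[[0,0,0],[0,0,0],[0,0,0],[0,0,0],[0,0,0],[0,0,0],[0,0,0],[0,0,0],[0,0,0],[0,0,0]]' --dp '[[0,0,0],[0,0,0],[0,0,0],[0,0,0],[0,0,0],[0,0,0],[0,0,0],[0,0,0],[0,0,0],[0,0,0]]' --hand '[1,1,1,1,1,1,1,1,1,1]'

```text
time: 5.68
position: [0.4757, 0.3361, 0.0795]
tool_rot: [-0.706, 0.706, 0.032, -0.032]
contact_force: [-0.1, -1.6, 0.8]
grip_width: 0.256
```

Request:
carry_out --dr '[[0,0,0],[0,0,0],[0,0,0],[0,0,0],[0,0,0],[0,0,0],[0,0,0]]' --dp '[[0,-0.3,0],[0,-0.4,0],[0,-0.4,0],[0,-0.4,0],[0,-0.4,0],[0,-0.3,0],[0,0,0]]' --hand '[1,1,1,1,1,1,1]'

```text
time: 6.27
position: [0.4768, 0.3372, 0.1698]
tool_rot: [0.707, -0.706, -0.034, 0.031]
contact_force: [-0.2, -0.3, -1.4]
grip_width: 0.258
```

```bash
python3 - <<'E'
from h import *
from rig import arm,cams
s=arm.read_state(); plan(s,mag(.045,.07,.1445),np.pi/2+A)
E
```

```text
turn shares [-0.02 -0.    0.04] | shift shares cur-axes [ 2.147  0.63  -5.958] | goal-axes [ 2.147  0.634 -5.958]
world delta [ 0.1073 -0.2294 -0.0253]  force [-0.16 -0.25 -1.45]  t 6.27 pos [0.4768 0.3372 0.1698] w 24.0
```

Request:
carry_out --dr '[[0,0,0],[0,0,0],[0,0,0],[0,0,0],[0,0,0],[0,0,0],[0,0,0],[0,0,0],[0,0,0],[0,0,0],[0,0,0],[0,0,0],[0,0,0],[0,0,0]]' --dp '[[0.215,0,-0.596],[0.215,0,-0.596],[0.215,0,-0.596],[0.215,0,-0.596],[0.215,0,-0.596],[0.215,0,-0.596],[0.215,0,-0.596],[0.215,0,-0.596],[0.215,0,-0.596],[0.215,0,-0.596],[0,0.3,0],[0,0.3,0],[0,0,0],[0,0,0]]' --hand '[1,1,1,1,1,1,1,1,1,1,1,1,1,1]'

```text
time: 7.43
position: [0.5818, 0.1067, 0.1417]
tool_rot: [0.707, -0.706, -0.031, 0.033]
contact_force: [0.3, 0.1, -1.6]
grip_width: 0.255
```

```bash
python3 - <<'E'
from h import *
from rig import arm,cams
s=arm.read_state(); plan(s,mag(.045,.07,.1245),np.pi/2+A)
tip=s["position"]+[0,0,-.0345-.022]
print(tip)
for k,(x0,y0,w,h) in dict(top=(250,160,130,120),side=(290,150,130,120)).items():
    c=cams.read_camera(k); 
    im=cv2.resize(c["color"][y0:y0+h,x0:x0+w],None,fx=5,fy=5,interpolation=cv2.INTER_CUBIC)
    for p in proj(c,[tip,mag(.045,.07,.057),mag(.045,.08,.057),mag(.045,-.08,.057)]):
        cv2.circle(im,tuple(int(v) for v in (p-[x0,y0])*5+2.5),3,(255,0,255),-1)
    cv2.imwrite(f"pics/b_{k}.png",im)
    for n in("probe_tip","probe"):
        for d in cams.tip_of(n,k)[:2]: print(k,n,d["score"],d["location"],proj(c,[tip if n=="probe_tip" else tip+[0,0,.022]]))
E
```

```text
turn shares [-0.01 -0.01 -0.04] | shift shares cur-axes [0.061 0.431 0.019] | goal-axes [0.059 0.431 0.019]
world delta [ 0.0023  0.001  -0.0172]  force [ 0.3   0.09 -1.63]  t 7.43 pos [0.5818 0.1067 0.1417] w 23.7
[0.58182138 0.10673665 0.0852289 ]
side probe 0.62 [345.2, 194.5] [[346.11838211 195.73918699]]
```

View pics/b_side.png

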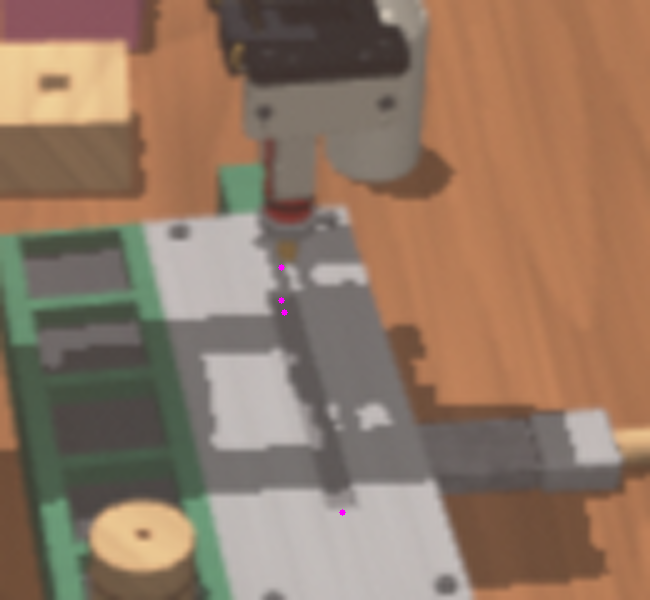

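View pics/b_top.png

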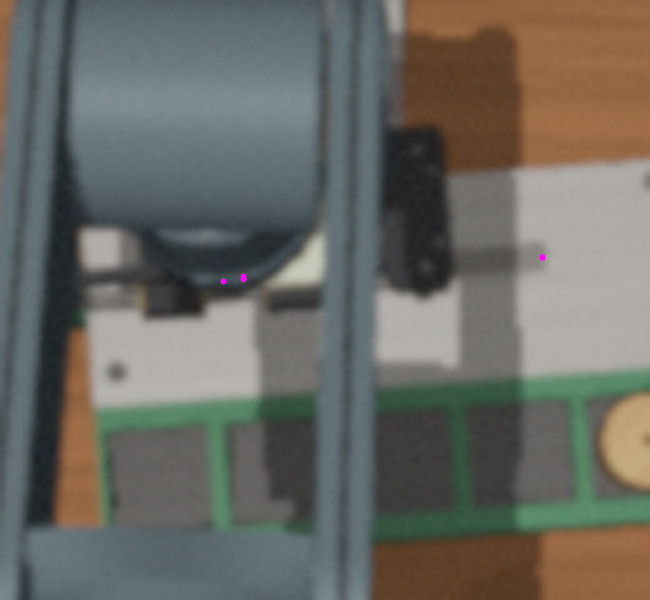

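```bash
python3 - <<'E'
from h import *
from rig import arm,cams
c=cams.read_camera("side"); x0,y0=325,175
im=cv2.resize(c["color"][y0:y0+50,x0:x0+50],None,fx=12,fy=12,interpolation=cv2.INTER_NEAREST)
cv2.imwrite("pics/c_side.png",im)
s=arm.read_state()
for u,v,z in((347.6,200.4,.097),(347.5,192.5,.115)): print(onz(c,(u,v),z), s["position"])
E
```

```text
[0.58523314 0.10156533 0.097     ] [0.58327406 0.10697769 0.14405864]
[0.58514073 0.10909482 0.115     ] [0.58327406 0.10697769 0.14405864]
```

View pics/c_side.png

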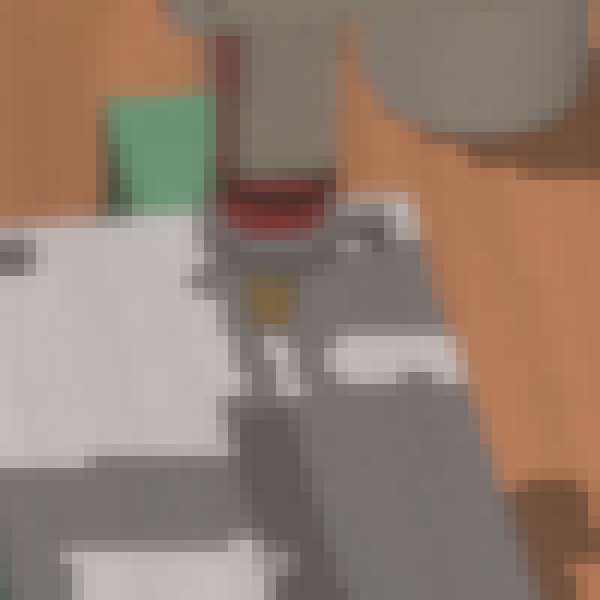

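Request:
carry_out --dr '[[0,0,0],[0,0,0],[0,0,0],[0,0,0],[0,0,0],[0,0,0]]' --dp '[[0,0.2,0],[0,0.2,0],[0,0.1,0],[0,0,0],[0,0,0],[0,0,0]]' --hand '[1,1,1,1,1,1]'

```text
time: 8.28
position: [0.5831, 0.1066, 0.1234]
tool_rot: [-0.706, 0.706, 0.032, -0.032]
contact_force: [0.5, -0.2, -2.6]
grip_width: 0.251
```

```bash
cat > rd.py <<'E'
from h import *
from rig import arm,cams
import sys
cams.read_camera("side");P=[];F=[]
for i in range(6):
    s=arm.read_state();P.append(s["position"]);F.append(s["contact_force"]);c=cams.read_camera("side")
P=np.array(P);p=P.mean(0);s["position"]=p
l=p[:2]-O
print("pos",p.round(4),"sd",P.std(0).round(4),"mag xy",np.round([l@EX,l@EY],4),"F",np.mean(F,0).round(2),np.std(F,0).round(2),"Fmag",round(np.mean(F,0)[:2]@EX,2),round(np.mean(F,0)[:2]@EY,2),"w",round(s["grip_width"]*93,1))
E
python3 rd.py
```

```text
pos [0.5832 0.1066 0.1237] sd [0.     0.     0.0001] mag xy [0.044 0.069] F [-0.09  0.01 -1.92] [0.45 0.45 0.35] Fmag -0.09 0.02 w 24.1
```

Request:
carry_out --dr '[[0,0,0],[0,0,0],[0,0,0],[0,0,0],[0,0,0],[0,0,0]]' --dp '[[0,0.14,0],[0,0.14,0],[0,0.14,0],[0,0.11,0],[0,0,0],[0,0,0]]' --hand '[1,1,1,1,1,1]'

```text
time: 9.13
position: [0.5828, 0.1066, 0.102]
tool_rot: [-0.706, 0.706, 0.032, -0.033]
contact_force: [-1.2, -0.4, 0.2]
grip_width: 0.258
```

```bash
python3 rd.py; python3 - <<'E'
from h import *
from rig import cams
c=cams.read_camera("side"); x0,y0=325,175
cv2.imwrite("pics/d_side.png",cv2.resize(c["color"][y0:y0+50,x0:x0+50],None,fx=12,fy=12,interpolation=cv2.INTER_NEAREST))
E
```

```text
pos [0.5829 0.1066 0.1024] sd [0.     0.     0.0001] mag xy [0.0437 0.069 ] F [-0.12 -0.04  0.39] [0.52 0.67 0.55] Fmag -0.12 -0.03 w 23.8
```

View pics/d_side.png

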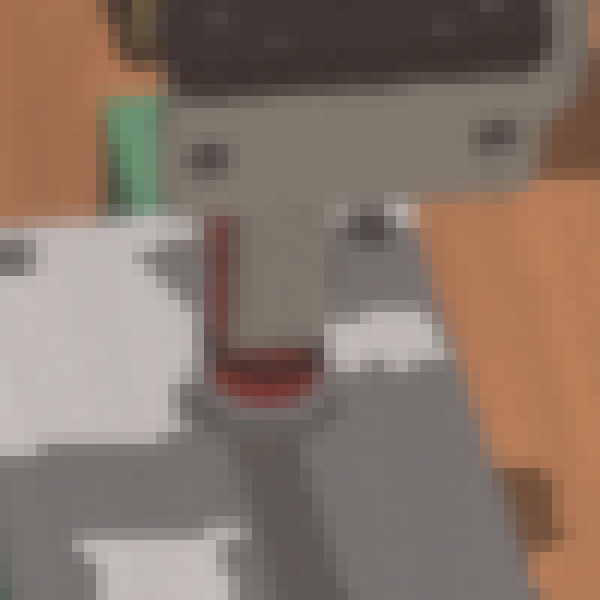

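Request:
carry_out --dr '[[0,0,0],[0,0,0],[0,0,0],[0,0,0]]' --dp '[[0.04,0,0],[0.04,0,0],[0,0,0],[0,0,0]]' --hand '[1,1,1,1]'

```text
time: 9.87
position: [0.5859, 0.107, 0.102]
tool_rot: [0.706, -0.706, -0.032, 0.033]
contact_force: [-2.6, -0.2, -0.0]
grip_width: 0.249
```

```bash
python3 rd.py
```

```text
pos [0.5859 0.107  0.1021] sd [0. 0. 0.] mag xy [0.0467 0.0691] F [-2.54 -0.35  0.07] [0.6  0.75 0.31] Fmag -2.56 -0.12 w 23.6
```

Request:
carry_out --dr '[[0,0,0],[0,0,0],[0,0,0],[0,0,0],[0,0,0]]' --dp '[[-0.04,0,0],[-0.04,0,0],[-0.06,0,0],[0,0,0],[0,0,0]]' --hand '[1,1,1,1,1]'

```text
time: 10.63
position: [0.5807, 0.1063, 0.1025]
tool_rot: [-0.706, 0.706, 0.032, -0.032]
contact_force: [0.6, -0.5, -0.1]
grip_width: 0.257
```

```bash
python3 rd.py
```

```text
pos [0.5807 0.1063 0.1023] sd [0. 0. 0.] mag xy [0.0415 0.0689] F [ 0.6  -0.48  0.33] [0.63 0.37 0.53] Fmag 0.55 -0.53 w 24.1
```

Request:
carry_out --dr '[[0,0,0],[0,0,0],[0,0,0],[0,0,0],[0,0,0]]' --dp '[[-0.05,0,0],[0,0,0],[0,0,0],[0,0,0],[0,0,0]]' --hand '[1,1,1,1,1]'

```text
time: 11.4
position: [0.5792, 0.1062, 0.1025]
tool_rot: [0.706, -0.706, -0.033, 0.032]
contact_force: [4.0, 0.5, 1.1]
grip_width: 0.258
```

```bash
python3 rd.py
```

```text
pos [0.5792 0.1063 0.1025] sd [0. 0. 0.] mag xy [0.04  0.069] F [3.92 0.35 0.06] [0.33 0.21 0.63] Fmag 3.94 -0.01 w 23.6
```

Request:
carry_out --dr '[[0,0,0],[0,0,0],[0,0,0],[0,0,0],[0,0,0],[0,0,0],[0,0,0],[0,0,0]]' --dp '[[0.09,0,0],[0,0,0],[0,0,-0.05],[0,0,-0.05],[0,0,-0.05],[0,0,-0.05],[0,0,0],[0,0,0]]' --hand '[1,1,1,1,1,1,1,1]'

```text
time: 12.42
position: [0.5827, 0.0979, 0.1021]
tool_rot: [-0.706, 0.707, 0.032, -0.032]
contact_force: [-1.3, -1.5, -0.1]
grip_width: 0.256
```

Request:
carry_out --dr '[[0,0,0],[0,0,0],[0,0,0],[0,0,0],[0,0,0]]' --dp '[[0,0,-0.05],[0,0,-0.05],[0,0,-0.05],[0,0,-0.05],[0,0,0]]' --hand '[1,1,1,1,1]'

```text
time: 12.83
position: [0.5839, 0.09, 0.1023]
tool_rot: [-0.706, 0.707, 0.032, -0.032]
contact_force: [0.2, 0.2, 0.4]
grip_width: 0.255
```

```bash
python3 rd.py
```

```text
pos [0.5839 0.0902 0.1023] sd [0.     0.0002 0.    ] mag xy [0.0431 0.0526] F [ 0.1  -1.33 -0.05] [0.54 0.5  0.45] Fmag -0.02 -1.33 w 23.3
```

Request:
carry_out --dr '[[0,0,0],[0,0,0],[0,0,0],[0,0,0],[0,0,0]]' --dp '[[0,0,-0.05],[0,0,-0.05],[0,0,-0.05],[0,0,-0.05],[0,0,0]]' --hand '[1,1,1,1,1]'

```text
time: 13.6
position: [0.5844, 0.0821, 0.1022]
tool_rot: [-0.706, 0.707, 0.032, -0.032]
contact_force: [-0.6, -1.3, -0.1]
grip_width: 0.252
```

Request:
carry_out --dr '[[0,0,0],[0,0,0],[0,0,0],[0,0,0],[0,0,0]]' --dp '[[0,0,-0.05],[0,0,-0.05],[0,0,-0.05],[0,0,-0.05],[0,0,0]]' --hand '[1,1,1,1,1]'

```text
time: 14.02
position: [0.5852, 0.074, 0.1022]
tool_rot: [-0.706, 0.707, 0.032, -0.032]
contact_force: [-0.1, -0.7, 0.1]
grip_width: 0.253
```

```bash
python3 rd.py
```

```text
pos [0.5852 0.0742 0.1023] sd [0.     0.0002 0.    ] mag xy [0.0431 0.0365] F [ 0.12 -1.15  0.34] [0.59 0.17 0.46] Fmag 0.01 -1.15 w 23.8
```

Request:
carry_out --dr '[[0,0,0],[0,0,0],[0,0,0],[0,0,0],[0,0,0]]' --dp '[[0,0,-0.05],[0,0,-0.05],[0,0,-0.05],[0,0,-0.05],[0,0,0]]' --hand '[1,1,1,1,1]'

```text
time: 14.78
position: [0.5858, 0.0661, 0.1021]
tool_rot: [-0.706, 0.707, 0.032, -0.032]
contact_force: [0.4, -1.9, -1.4]
grip_width: 0.256
```

Request:
carry_out --dr '[[0,0,0],[0,0,0],[0,0,0],[0,0,0],[0,0,0]]' --dp '[[0,0,-0.05],[0,0,-0.05],[0,0,-0.05],[0,0,-0.05],[0,0,0]]' --hand '[1,1,1,1,1]'

```text
time: 15.2
position: [0.5863, 0.0595, 0.1021]
tool_rot: [0.707, -0.706, -0.032, 0.032]
contact_force: [-0.2, 4.8, -2.5]
grip_width: 0.251
```

```bash
python3 rd.py
```

```text
pos [0.5863 0.0595 0.1021] sd [0. 0. 0.] mag xy [0.0428 0.0218] F [-0.47  5.15 -2.08] [0.4  0.35 0.28] Fmag 0.0 5.17 w 23.7
```

Request:
carry_out --dr '[[0,0,0],[0,0,0],[0,0,0],[0,0,0],[0,0,0],[0,0,0],[0,0,0]]' --dp '[[0,0,0.1],[0,0,0],[0,0.06,0],[0,0.06,0],[0,0.06,0],[0,0,0],[0,0,0]]' --hand '[1,1,1,1,1,1,1]'

```text
time: 16.13
position: [0.5862, 0.0625, 0.0948]
tool_rot: [-0.706, 0.706, 0.032, -0.032]
contact_force: [0.1, -0.6, -0.6]
grip_width: 0.25
```

```bash
python3 rd.py
```

```text
pos [0.5862 0.0626 0.095 ] sd [0.     0.0001 0.0001] mag xy [0.0429 0.0249] F [-0.13  0.2  -1.8 ] [0.52 0.45 0.41] Fmag -0.11 0.21 w 23.6
```

Request:
carry_out --dr '[[0,0,0],[0,0,0],[0,0,0],[0,0,0]]' --dp '[[0,0.03,0],[0,0.03,0],[0,0,0],[0,0,0]]' --hand '[1,1,1,1]'

```text
time: 16.82
position: [0.5864, 0.0628, 0.0944]
tool_rot: [-0.706, 0.706, 0.033, -0.032]
contact_force: [-4.0, 0.3, 9.3]
grip_width: 0.253
```

```bash
python3 rd.py
```

```text
pos [0.5864 0.0628 0.0944] sd [0. 0. 0.] mag xy [0.0432 0.025 ] F [-3.87 -0.13  9.75] [0.18 0.27 0.38] Fmag -3.86 0.22 w 23.4
```

Request:
carry_out --dr '[[0,0,0],[0,0,0],[0,0,0],[0,0,0],[0,0,0],[0,0,0],[0,0,0],[0,0,0],[0,0,0],[0,0,0],[0,0,0],[0,0,0],[0,0,0],[0,0,0],[0,0,0],[0,0,0]]' --dp '[[0,-0.03,0],[0,0,0],[0,0,0],[0,0,0],[0,0,0],[0,0,0],[0,-0.2,0],[0,-0.4,0],[0,-0.5,0],[0,-0.5,0],[0,-0.5,0],[0,-0.5,0],[0,-0.5,0],[0,-0.4,0],[0,0,0],[0,0,0]]' --hand '[1,-1,-1,-1,-1,-1,-1,-1,-1,-1,-1,-1,-1,-1,-1,-1]'

```text
time: 18.5
position: [0.5867, 0.0627, 0.2349]
tool_rot: [-0.706, 0.706, 0.033, -0.031]
contact_force: [0.3, 0.0, -0.5]
grip_width: 1.001
```

```bash
python3 - <<'E'
from h import *
from rig import arm,cams
c=cams.read_camera("side"); x0,y0=300,140
cv2.imwrite("pics/e_side.png",cv2.resize(c["color"][y0:y0+120,x0:x0+100],None,fx=5,fy=5))
print(proj(c,[mag(.045,.025,.06),mag(.045,.025,.14)])-[x0,y0], [ (d["location"],d["score"]) for d in cams.tip_of("probe","side")])
t=cams.read_camera("top");cv2.imwrite("pics/e_top.png",t["color"])
s=arm.read_state();print(s["position"],s["contact_force"],s["grip_width"])
for n in("spare1",):
  for k,cc in(("top",t),("side",c)):
    for d in cams.trace(n,k): print(k,d["score"],d["bbox"])
E
```

```text
[[49.79682064 82.3875897 ]
 [50.82700148 55.38812357]] [([347.7, 218.7], 0.62), ([288.8, 385.2], 0.34), ([325.0, 372.1], 0.2)]
[0.58542036 0.06277325 0.23238387] [ 0.39653944  0.18014242 -0.36424542] 1.0000878056850688
top 0.87 [480.8, 278.7, 27.4, 17.4]
top 0.71 [451.7, 290.0, 18.8, 18.7]
top 0.63 [329.5, 228.9, 156.4, 78.1]
top 0.62 [439.1, 259.9, 20.4, 19.1]
top 0.51 [468.9, 249.8, 18.5, 23.1]
side 0.91 [313.2, 335.9, 22.2, 31.5]
side 0.82 [286.8, 377.4, 22.6, 38.3]
side 0.59 [321.7, 363.1, 22.4, 32.9]
```

View pics/e_side.png

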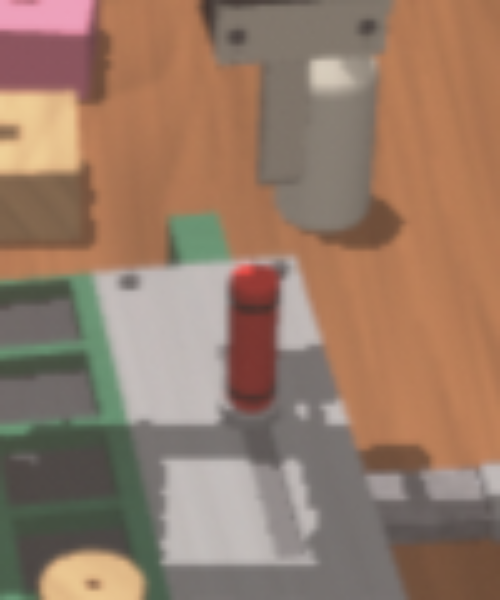

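View pics/e_top.png

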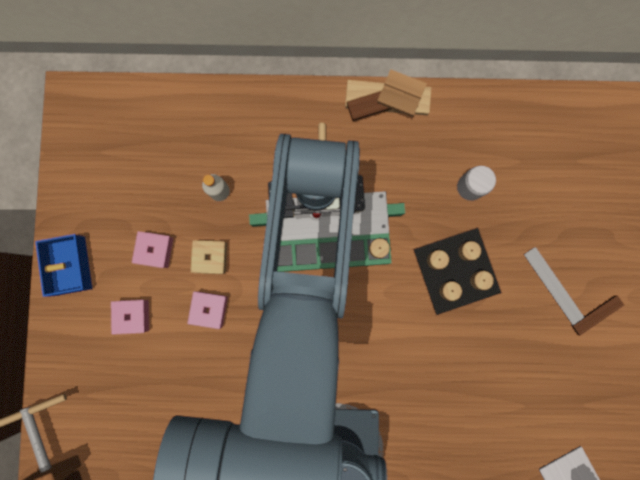

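The probe stands upright, flange on the plate (crop base ≈(250,412), as projected). Now locating the spares precisely.

```bash
cat > sp.py <<'E'
from h import *
from rig import arm,cams
np.set_printoptions(precision=4,suppress=True)
def spares(verbose=True):
    out={}
    for k in("top","side"):
        c=cams.read_camera(k)
        x0,x1,y0,y1=.30,.62,-.45,-.14
        im=ortho(c,.044,x0,x1,y0,y1)
        hsv=cv2.cvtColor(im,cv2.COLOR_BGR2HSV)
        cv2.imwrite(f"pics/sp_{k}.png",im)
        v=cv2.GaussianBlur(hsv[...,2],(5,5),0)
        g=cv2.GaussianBlur(im,(0,0),3)
        cir=cv2.HoughCircles(cv2.GaussianBlur(im[...,1],(0,0),2),cv2.HOUGH_GRADIENT,1.0,60,param1=60,param2=14,minRadius=41,maxRadius=51)
        L=[]
        if cir is not None:
            for u,w,r in cir[0]:
                col=im[int(w)-20:int(w)+20,int(u)-20:int(u)+20].reshape(-1,3).mean(0)
                if col[1]>120 and col[2]>150: L.append((*o2w((u,w),x1,y1),r/2,col.round()))
        out[k]=L
        print(k); [print("  ",np.array(l[:3]),l[3]) for l in L]
    return out
if __name__=="__main__": spares()
E
python3 sp.py
```

```text
top
   [ 0.4038 -0.2792 23.15  ] [117. 160. 188.]
   [ 0.4823 -0.2477 23.65  ] [118. 162. 190.]
   [ 0.5058 -0.3282 23.6   ] [117. 159. 188.]
   [ 0.4323 -0.3593 23.7   ] [117. 160. 189.]
side
   [ 0.5063 -0.3282 22.45  ] [138. 188. 226.]
   [ 0.4038 -0.2797 22.55  ] [138. 189. 227.]
   [ 0.4818 -0.2477 22.15  ] [137. 187. 225.]
   [ 0.4323 -0.3593 22.7   ] [138. 189. 227.]
```

```bash
python3 -c "
import cv2,numpy as np
a=cv2.imread('pics/sp_top.png');b=cv2.imread('pics/sp_side.png')
cv2.imwrite('pics/sp.png',cv2.resize(np.hstack([a,b]),None,fx=.62,fy=.62))"
```

```text
(no output)
```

View pics/sp.png

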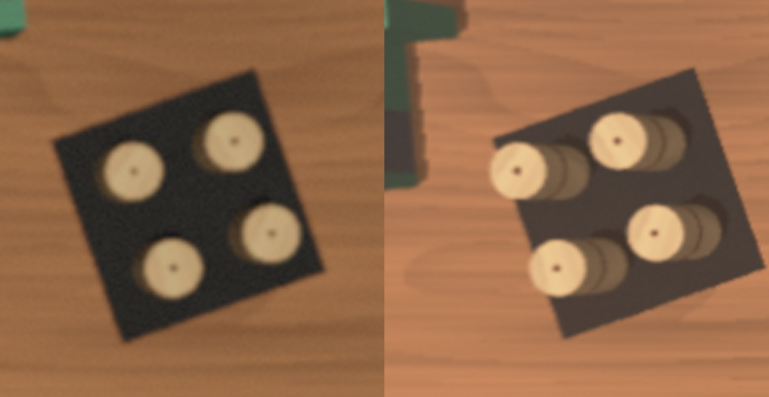

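Request:
carry_out --dr '[[0,1,0],[0,1,0],[0,1,0],[0,1,0],[0,1,0],[0,1,0],[0,1,0],[0,1,0],[0,1,0],[0,1,0],[0,1,0],[0,1,0],[0,1,0],[0,1,0],[0,1,0],[0,0.7,0],[0,0,0]]' --dp '[[0,0,0],[0,0,0],[0,0,0],[0,0,0],[0,0,0],[0,0,0],[0,0,0],[0,0,0],[0,0,0],[0,0,0],[0,0,0],[0,0,0],[0,0,0],[0,0,0],[0,0,0],[0,0,0],[0,0,0]]' --hand '[-0.42,-0.42,-0.42,-0.42,-0.42,-0.42,-0.42,-0.42,-0.42,-0.42,-0.42,-0.42,-0.42,-0.42,-0.42,-0.42,-0.42]' --newtons 15

```text
time: 20.27
position: [0.5861, 0.0628, 0.2333]
tool_rot: [-0.522, 0.522, -0.477, 0.477]
contact_force: [0.2, -0.8, -1.1]
grip_width: 0.708
```

```bash
cat > go.py <<'E'
from h import *
from rig import arm,cams
import sys
a=[float(v) for v in sys.argv[2:]]
cams.read_camera("side"); cams.read_camera("side")
s=arm.read_state()
t=a if sys.argv[1]=="w" else mag(*a)
print("target",np.round(t,4)); plan(s,t,A); print("joints",s["joint_positions"].round(2))
E
python3 go.py w .482 -.2477 .14
```

```text
target [ 0.482  -0.2477  0.14  ]
turn shares [ 0.01  0.03 -0.  ] | shift shares cur-axes [ 7.481  2.338 -3.321] | goal-axes [ 7.49   2.336 -3.302]
world delta [-0.1041 -0.3104 -0.0935]  force [-0.27  0.01  0.03]  t 20.37 pos [0.5861 0.0627 0.2335] w 65.7
joints [-0.08  0.33  1.43 -0.    1.39 -0.18]
```

Request:
carry_out --dr '[[0,0,0],[0,0,0],[0,0,0],[0,0,0],[0,0,0],[0,0,0],[0,0,0],[0,0,0],[0,0,0],[0,0,0],[0,0,0],[0,0,0],[0,0,0],[0,0,0],[0,0,0],[0,0,0],[0,0,0],[0,0,0]]' --dp '[[0.62,0,-0.276],[0.62,0,-0.276],[0.62,0,-0.276],[0.62,0,-0.276],[0.62,0,-0.276],[0.62,0,-0.276],[0.62,0,-0.276],[0.62,0,-0.276],[0.62,0,-0.276],[0.62,0,-0.276],[0.62,0,-0.276],[0.66,0,-0.28],[0,0.47,0],[0,0.47,0],[0,0.47,0],[0,0.47,0],[0,0.46,0],[0,0,0]]' --hand '[-0.42,-0.42,-0.42,-0.42,-0.42,-0.42,-0.42,-0.42,-0.42,-0.42,-0.42,-0.42,-0.42,-0.42,-0.42,-0.42,-0.42,-0.42]'

```text
time: 21.87
position: [0.4796, -0.2459, 0.1366]
tool_rot: [-0.523, 0.523, -0.478, 0.474]
contact_force: [-1.1, 0.0, 0.0]
grip_width: 0.708
```

```bash
python3 go.py w .482 -.2477 .028; python3 sp.py
```

```text
target [ 0.482  -0.2477  0.028 ]
turn shares [ 0.01  0.02 -0.01] | shift shares cur-axes [0.018 2.801 0.017] | goal-axes [0.015 2.801 0.014]
world delta [ 0.0006 -0.0005 -0.112 ]  force [ 0.66 -0.18 -0.37]  t 21.97 pos [ 0.4814 -0.2472  0.14  ] w 66.3
joints [-0.68  0.32  1.68 -0.    1.15 -0.77]
top
   [ 0.4317 -0.3587 23.4   ] [120. 163. 192.]
side
   [ 0.4038 -0.2792 22.75  ] [146. 199. 233.]
   [ 0.4327 -0.3583 22.5   ] [146. 200. 233.]
   [ 0.5063 -0.3273 22.15  ] [ 94. 126. 158.]
   [ 0.4833 -0.2467 21.6   ] [102. 138. 171.]
```

Spare A is still there. I'll descend and grip.

Request:
carry_out --dr '[[0,0,0],[0,0,0],[0,0,0],[0,0,0],[0,0,0],[0,0,0],[0,0,0],[0,0,0],[0,0,0],[0,0,0],[0,0,0],[0,0,0],[0,0,0],[0,0,0],[0,0,0]]' --dp '[[0.015,0.4,0.015],[0,0.4,0],[0,0.4,0],[0,0.4,0],[0,0.4,0],[0,0.4,0],[0,0.3,0],[0,0.1,0],[0,0,0],[0,0,0],[0,0,0],[0,0,0],[0,0,0],[0,0,0],[0,0,0]]' --hand '[-0.42,-0.42,-0.42,-0.42,-0.42,-0.42,-0.42,-0.42,-0.42,1,1,1,1,1,1]' --newtons 15

```text
time: 23.32
position: [0.4829, -0.2483, 0.0292]
tool_rot: [0.523, -0.522, 0.476, -0.477]
contact_force: [0.1, 0.8, 6.8]
grip_width: 0.491
```

```bash
python3 go.py m -.052 .12 .15
```

```text
target [0.4829 0.1486 0.15  ]
turn shares [-0.01  0.    0.01] | shift shares cur-axes [-9.879 -3.031  0.917] | goal-axes [-9.883 -3.019  0.909]
world delta [0.     0.397  0.1208]  force [-0.48 -0.24  5.18]  t 23.42 pos [ 0.4829 -0.2484  0.0292] w 45.8
joints [-0.68  0.46  1.79  0.    0.89 -0.77]
```

Request:
carry_out --dr '[[0,0,0],[0,0,0],[0,0,0],[0,0,0],[0,0,0],[0,0,0],[0,0,0]]' --dp '[[0,-0.3,0],[0,-0.5,0],[0,-0.6,0],[0,-0.6,0],[0,-0.6,0],[0,-0.4,0],[0,0,0]]' --hand '[1,1,1,1,1,1,1]'

```text
time: 24.0
position: [0.4841, -0.2493, 0.1519]
tool_rot: [0.523, -0.522, 0.474, -0.479]
contact_force: [1.3, -0.6, -0.1]
grip_width: 0.49
```

Request:
carry_out --dr '[[0,0,0],[0,0,0],[0,0,0],[0,0,0],[0,0,0],[0,0,0],[0,0,0],[0,0,0],[0,0,0],[0,0,0],[0,0,0],[0,0,0],[0,0,0],[0,0,0],[0,0,0],[0,0,0],[0,0,0],[0,0,0]]' --dp '[[-0.617,0,0.057],[-0.617,0,0.057],[-0.617,0,0.057],[-0.617,0,0.057],[-0.617,0,0.057],[-0.617,0,0.057],[-0.617,0,0.057],[-0.617,0,0.057],[-0.617,0,0.057],[-0.617,0,0.057],[-0.617,0,0.057],[-0.617,0,0.057],[-0.617,0,0.057],[-0.617,0,0.057],[-0.617,0,0.057],[-0.617,0,0.057],[0,0,0],[0,0,0]]' --hand '[1,1,1,1,1,1,1,1,1,1,1,1,1,1,1,1,1,1]'

```text
time: 25.5
position: [0.4814, 0.1495, 0.1469]
tool_rot: [-0.523, 0.524, -0.476, 0.475]
contact_force: [-0.4, -0.5, -0.8]
grip_width: 0.491
```

```bash
python3 go.py m -.052 .12 .09; python3 - <<'E'
from h import *
from rig import cams
c=cams.read_camera("side"); x0,y0=270,130
cv2.imwrite("pics/f_side.png",cv2.resize(c["color"][y0:y0+150,x0:x0+120],None,fx=5,fy=4))
E
```

```text
target [0.4829 0.1486 0.09  ]
turn shares [0.02 0.01 0.  ] | shift shares cur-axes [-0.01   1.433  0.032] | goal-axes [-0.009  1.433  0.03 ]
world delta [ 0.0012  0.0005 -0.0573]  force [-0.32 -0.25 -0.65]  t 25.6 pos [0.4818 0.1482 0.1473] w 45.7
joints [ 0.08  0.25  1.76 -0.    1.14 -0.02]
```

View pics/f_side.png

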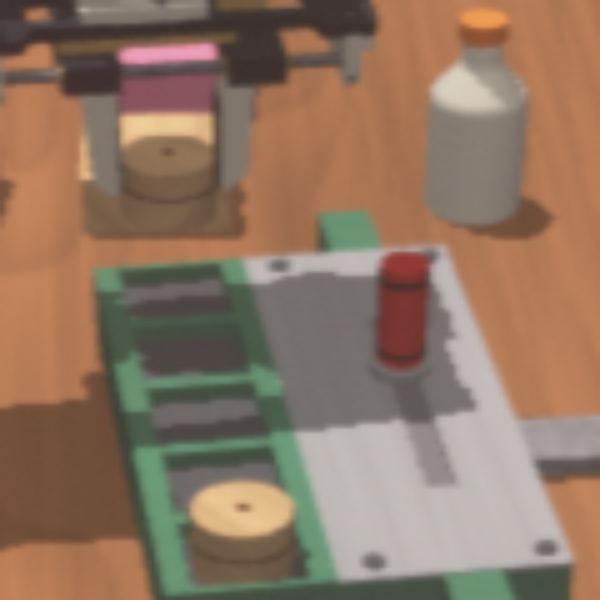

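```bash
python3 - <<'E'
from h import *
from rig import cams
c=cams.read_camera("side")
print(onz(c,(303.4-.4,168.6-.4),.1623))
E
```

```text
[0.48042879 0.14795096 0.1623    ]
```

Request:
carry_out --dr '[[0,0,0],[0,0,0],[0,0,0],[0,0,0],[0,0,0],[0,0,0],[0,0,0],[0,0,0],[0,0,0],[0,0,0]]' --dp '[[-0.01,0.3,0.035],[0,0.4,0],[0,0.35,0],[0,0.15,0],[0,0.15,0],[0,0.15,0],[0,0.15,0],[0,0.08,0],[0,0,0],[0,0,0]]' --hand '[1,1,1,1,1,1,1,1,1,1]'

```text
time: 26.53
position: [0.4838, 0.1492, 0.0791]
tool_rot: [0.523, -0.522, 0.476, -0.476]
contact_force: [0.6, 0.3, -0.1]
grip_width: 0.494
```

```bash
python3 go.py m -.052 .12 .077
```

```text
target [0.4829 0.1486 0.077 ]
turn shares [-0.01  0.01  0.  ] | shift shares cur-axes [ 0.013  0.06  -0.028] | goal-axes [ 0.013  0.06  -0.028]
world delta [-0.0011 -0.0006 -0.0024]  force [-0.3   0.12 -1.01]  t 26.63 pos [0.484  0.1493 0.0794] w 45.4
joints [ 0.08  0.33  1.83 -0.    0.98 -0.01]
```

Request:
carry_out --dr '[[0,0,0],[0,0,0],[0,0,0],[0,0,0],[0,0,0],[0,0,0],[0,0,0],[0,0,0],[0,0,0],[0,0,0],[0,0,0],[0,0,0]]' --dp '[[0.013,0.06,-0.028],[0,0.01,0],[0,0,0],[0,0,0],[0,0,0],[0,0,0],[0,0,0],[0,-0.2,0],[0,-0.5,0],[0,-0.6,0],[0,-0.6,0],[0,0,0]]' --hand '[1,1,1,-0.3,-0.3,-0.3,-0.3,-0.3,-0.3,-0.3,-0.42,-0.42]'

```text
time: 27.63
position: [0.4856, 0.1489, 0.1572]
tool_rot: [0.525, -0.52, 0.474, -0.478]
contact_force: [1.1, 0.1, -0.1]
grip_width: 0.698
```

```bash
python3 go.py w .506 -.3282 .153; python3 sp.py;python3 - <<'E'
from h import *
from rig import cams
c=cams.read_camera("side"); x0,y0=270,130
cv2.imwrite("pics/g_side.png",cv2.resize(c["color"][y0:y0+150,x0:x0+120],None,fx=5,fy=4))
E
```

```text
target [ 0.506  -0.3282  0.153 ]
turn shares [-0.03  0.    0.  ] | shift shares cur-axes [ 1.1922e+01  1.1000e-02 -5.3200e-01] | goal-axes [11.923  0.012 -0.527]
world delta [ 0.0227 -0.4768 -0.0005]  force [-0.45 -0.73 -0.5 ]  t 27.73 pos [0.4833 0.1486 0.1535] w 65.9
joints [ 0.08  0.24  1.75 -0.    1.15 -0.01]
top
   [ 0.5058 -0.3282 23.6   ] [118. 161. 189.]
   [ 0.4047 -0.2797 22.85  ] [118. 161. 189.]
   [ 0.4323 -0.3593 23.8   ] [118. 161. 190.]
side
   [ 0.4323 -0.3583 22.45  ] [137. 188. 226.]
   [ 0.5067 -0.3288 22.75  ] [136. 186. 225.]
   [ 0.4047 -0.2797 22.05  ] [137. 187. 226.]
```

View pics/g_side.png

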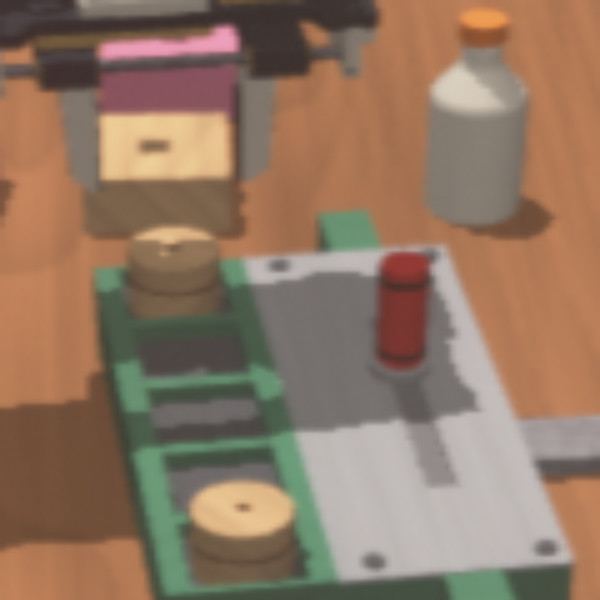

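Pocket 5 is filled with the blank upright at crop (172,270). Spares remain at B, C and D. Next is B.

Request:
carry_out --dr '[[0,0,0],[0,0,0],[0,0,0],[0,0,0],[0,0,0],[0,0,0],[0,0,0],[0,0,0],[0,0,0],[0,0,0],[0,0,0],[0,0,0],[0,0,0],[0,0,0],[0,0,0],[0,0,0],[0,0,0],[0,0,0],[0,0,0],[0,0,0]]' --dp '[[0.662,0,-0.0293],[0.662,0,-0.0293],[0.662,0,-0.0293],[0.662,0,-0.0293],[0.662,0,-0.0293],[0.662,0,-0.0293],[0.662,0,-0.0293],[0.662,0,-0.0293],[0.662,0,-0.0293],[0.662,0,-0.0293],[0.662,0,-0.0293],[0.662,0,-0.0293],[0.662,0,-0.0293],[0.662,0,-0.0293],[0.662,0,-0.0293],[0.662,0,-0.0293],[0.662,0,-0.0293],[0.662,0,-0.0293],[0,0,0],[0,0,0]]' --hand '[-0.42,-0.42,-0.42,-0.42,-0.42,-0.42,-0.42,-0.42,-0.42,-0.42,-0.42,-0.42,-0.42,-0.42,-0.42,-0.42,-0.42,-0.42,-0.42,-0.42]'

```text
time: 29.55
position: [0.5045, -0.3287, 0.1505]
tool_rot: [0.522, -0.522, 0.478, -0.476]
contact_force: [-0.3, 1.0, -0.1]
grip_width: 0.712
```

```bash
python3 go.py w .506 -.3284 .028; python3 sp.py
```

```text
target [ 0.506  -0.3284  0.028 ]
turn shares [ 0.02  0.   -0.02] | shift shares cur-axes [0.05  3.076 0.031] | goal-axes [0.042 3.076 0.026]
world delta [ 0.0012 -0.0016 -0.123 ]  force [0.89 0.24 0.51]  t 29.65 pos [ 0.5048 -0.3268  0.151 ] w 66.1
joints [-0.76  0.41  1.51  0.    1.22 -0.85]
top
   [ 0.5078 -0.3282 22.45  ] [ 97. 134. 161.]
side
   [ 0.5067 -0.3288 23.    ] [108. 146. 179.]
   [ 0.4323 -0.3593 22.3   ] [149. 204. 235.]
   [ 0.4043 -0.2808 23.25  ] [109. 148. 181.]
```

Request:
carry_out --dr '[[0,0,0],[0,0,0],[0,0,0],[0,0,0],[0,0,0],[0,0,0],[0,0,0],[0,0,0],[0,0,0],[0,0,0],[0,0,0],[0,0,0],[0,0,0],[0,0,0],[0,0,0],[0,0,0],[0,0,0]]' --dp '[[0.045,0.5,0.03],[0,0.5,0],[0,0.5,0],[0,0.5,0],[0,0.5,0],[0,0.3,0],[0,0.2,0],[0,0.07,0],[0,0,0],[0,0,0],[0,0,0],[0,0,0],[0,0,0],[0,0,0],[0,0,0],[0,0,0],[0,0,0]]' --hand '[-0.42,-0.42,-0.42,-0.42,-0.42,-0.42,-0.42,-0.42,-0.42,-0.42,1,1,1,1,1,1,1]'

```text
time: 31.17
position: [0.507, -0.33, 0.0301]
tool_rot: [-0.522, 0.522, -0.476, 0.477]
contact_force: [-0.6, -0.7, 6.2]
grip_width: 0.488
```

```bash
python3 go.py m -.052 .06 .15
```

```text
target [0.4884 0.0889 0.15  ]
turn shares [-0.01  0.    0.01] | shift shares cur-axes [-10.468  -3.006   0.501] | goal-axes [-10.47   -2.999   0.494]
world delta [-0.0186  0.4189  0.1199]  force [-0.26  0.03  6.02]  t 31.27 pos [ 0.507  -0.33    0.0301] w 45.4
joints [-0.76  0.54  1.63 -0.    0.97 -0.85]
```

Request:
carry_out --dr '[[0,0,0],[0,0,0],[0,0,0],[0,0,0],[0,0,0],[0,0,0],[0,0,0]]' --dp '[[0,-0.3,0],[0,-0.5,0],[0,-0.6,0],[0,-0.6,0],[0,-0.6,0],[0,-0.4,0],[0,0,0]]' --hand '[1,1,1,1,1,1,1]'

```text
time: 31.85
position: [0.5085, -0.3312, 0.154]
tool_rot: [-0.522, 0.523, -0.474, 0.479]
contact_force: [0.9, -0.9, -0.7]
grip_width: 0.487
```

Request:
carry_out --dr '[[0,0,0],[0,0,0],[0,0,0],[0,0,0],[0,0,0],[0,0,0],[0,0,0],[0,0,0],[0,0,0],[0,0,0],[0,0,0],[0,0,0],[0,0,0],[0,0,0],[0,0,0],[0,0,0],[0,0,0],[0,0,0]]' --dp '[[-0.654,0,0.031],[-0.654,0,0.031],[-0.654,0,0.031],[-0.654,0,0.031],[-0.654,0,0.031],[-0.654,0,0.031],[-0.654,0,0.031],[-0.654,0,0.031],[-0.654,0,0.031],[-0.654,0,0.031],[-0.654,0,0.031],[-0.654,0,0.031],[-0.654,0,0.031],[-0.654,0,0.031],[-0.654,0,0.031],[-0.654,0,0.031],[0,0,0],[0,0,0]]' --hand '[1,1,1,1,1,1,1,1,1,1,1,1,1,1,1,1,1,1]'

```text
time: 33.35
position: [0.4871, 0.09, 0.1485]
tool_rot: [-0.523, 0.524, -0.476, 0.475]
contact_force: [-0.8, -0.3, -0.7]
grip_width: 0.492
```

```bash
python3 go.py m -.052 .06 .0785; python3 - <<'E'
from h import *
from rig import cams
c=cams.read_camera("side"); x0,y0=270,130
cv2.imwrite("pics/h_side.png",cv2.resize(c["color"][y0:y0+150,x0:x0+120],None,fx=5,fy=4))
E
```

```text
target [0.4884 0.0889 0.0785]
turn shares [0.01 0.01 0.  ] | shift shares cur-axes [-0.009  1.758  0.021] | goal-axes [-0.008  1.758  0.019]
world delta [ 0.0007  0.0004 -0.0703]  force [-0.11  0.09 -0.51]  t 33.45 pos [0.4877 0.0885 0.1488] w 45.8
joints [-0.05  0.23  1.77 -0.    1.14 -0.14]
```

View pics/h_side.png

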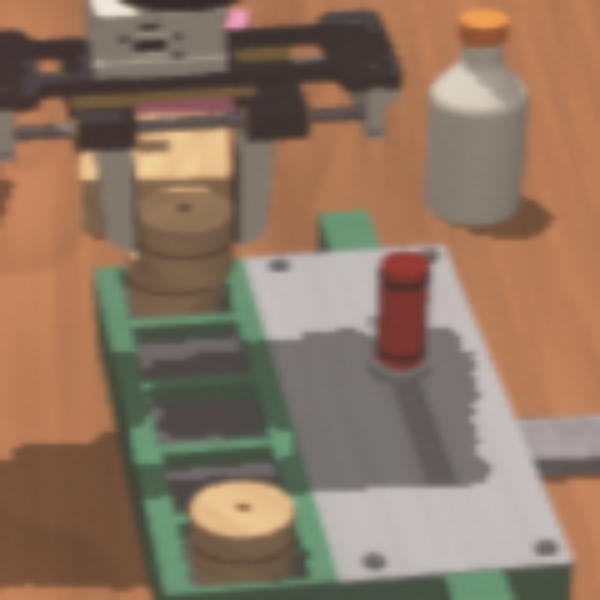

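Request:
carry_out --dr '[[0,0,0],[0,0,0],[0,0,0],[0,0,0],[0,0,0],[0,0,0],[0,0,0],[0,0,0],[0,0,0],[0,0,0]]' --dp '[[-0.01,0.3,0],[0,0.4,0],[0,0.35,0],[0,0.15,0],[0,0.15,0],[0,0.15,0],[0,0.15,0],[0,0.08,0],[0,0,0],[0,0,0]]' --hand '[1,1,1,1,1,1,1,1,1,1]'

```text
time: 34.33
position: [0.4881, 0.0893, 0.0803]
tool_rot: [0.522, -0.522, 0.476, -0.476]
contact_force: [0.0, -0.1, -0.9]
grip_width: 0.493
```

```bash
python3 go.py m -.052 .06 .078
```

```text
target [0.4884 0.0889 0.078 ]
turn shares [-0.01  0.01  0.  ] | shift shares cur-axes [0.012 0.066 0.001] | goal-axes [0.012 0.066 0.001]
world delta [ 0.0001 -0.0005 -0.0026]  force [ 0.55 -0.07 -0.25]  t 34.43 pos [0.4884 0.0894 0.0806] w 45.6
joints [-0.04  0.32  1.85 -0.    0.97 -0.14]
```

Request:
carry_out --dr '[[0,0,0],[0,0,0],[0,0,0],[0,0,0],[0,0,0],[0,0,0],[0,0,0],[0,0,0],[0,0,0],[0,0,0],[0,0,0],[0,0,0]]' --dp '[[0.012,0.06,0],[0,0.01,0],[0,0,0],[0,0,0],[0,0,0],[0,0,0],[0,0,0],[0,-0.2,0],[0,-0.5,0],[0,-0.6,0],[0,-0.6,0],[0,0,0]]' --hand '[1,1,1,-0.3,-0.3,-0.3,-0.3,-0.3,-0.3,-0.3,-0.42,-0.42]'

```text
time: 35.43
position: [0.4911, 0.0888, 0.1584]
tool_rot: [0.524, -0.521, 0.474, -0.479]
contact_force: [0.7, 0.5, -0.3]
grip_width: 0.707
```

```bash
python3 go.py w .4043 -.2797 .153; python3 sp.py;python3 - <<'E'
from h import *
from rig import cams
c=cams.read_camera("side"); x0,y0=270,130
cv2.imwrite("pics/i_side.png",cv2.resize(c["color"][y0:y0+150,x0:x0+120],None,fx=5,fy=4))
E
```

```text
target [ 0.4043 -0.2797  0.153 ]
turn shares [-0.03  0.    0.  ] | shift shares cur-axes [ 8.98   0.038 -2.95 ] | goal-axes [ 8.981  0.042 -2.946]
world delta [-0.0845 -0.3685 -0.0017]  force [-0.64  0.89 -0.39]  t 35.53 pos [0.4888 0.0888 0.1547] w 66.1
joints [-0.05  0.23  1.77 -0.    1.15 -0.14]
top
   [ 0.4317 -0.3587 23.5   ] [118. 161. 190.]
   [ 0.4033 -0.2797 23.    ] [118. 161. 189.]
side
   [ 0.4038 -0.2797 22.6   ] [138. 189. 227.]
   [ 0.4317 -0.3587 23.05  ] [139. 190. 228.]
```

View pics/i_side.png

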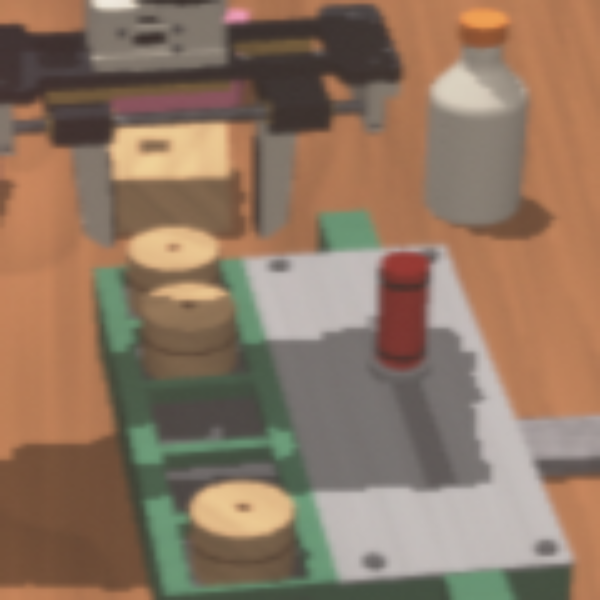

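Pocket 4 is filled, blank upright at crop (187,320). Next is C.

Request:
carry_out --dr '[[0,0,0],[0,0,0],[0,0,0],[0,0,0],[0,0,0],[0,0,0],[0,0,0],[0,0,0],[0,0,0],[0,0,0],[0,0,0],[0,0,0],[0,0,0],[0,0,0],[0,0,0],[0,0,0],[0,0,0]]' --dp '[[0.599,0,-0.197],[0.599,0,-0.197],[0.599,0,-0.197],[0.599,0,-0.197],[0.599,0,-0.197],[0.599,0,-0.197],[0.599,0,-0.197],[0.599,0,-0.197],[0.599,0,-0.197],[0.599,0,-0.197],[0.599,0,-0.197],[0.599,0,-0.197],[0.599,0,-0.197],[0.599,0,-0.197],[0.599,0,-0.197],[0,0,0],[0,0,0]]' --hand '[-0.42,-0.42,-0.42,-0.42,-0.42,-0.42,-0.42,-0.42,-0.42,-0.42,-0.42,-0.42,-0.42,-0.42,-0.42,-0.42,-0.42]'

```text
time: 37.1
position: [0.4026, -0.2804, 0.1522]
tool_rot: [0.522, -0.522, 0.478, -0.476]
contact_force: [-0.8, 0.8, 0.3]
grip_width: 0.707
```

```bash
python3 go.py w .4038 -.2797 .028; python3 sp.py
```

```text
target [ 0.4038 -0.2797  0.028 ]
turn shares [ 0.01  0.   -0.02] | shift shares cur-axes [0.031 3.113 0.023] | goal-axes [0.024 3.113 0.02 ]
world delta [ 0.0009 -0.0009 -0.1245]  force [-0.44 -0.01  0.32]  t 37.2 pos [ 0.4029 -0.2788  0.1525] w 66.1
joints [-0.83  0.22  1.78  0.    1.14 -0.93]
top
side
   [ 0.4323 -0.3583 22.65  ] [ 94. 127. 158.]
```

View pics/sp_side.png

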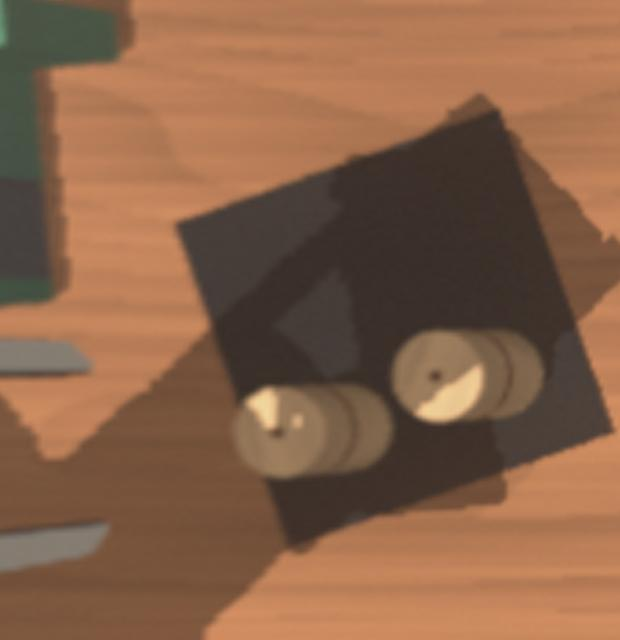

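Spare C still stands at its place: (279,432) in the rectified side picture, i.e. (.404,-.2795).

Request:
carry_out --dr '[[0,0,0],[0,0,0],[0,0,0],[0,0,0],[0,0,0],[0,0,0],[0,0,0],[0,0,0],[0,0,0],[0,0,0],[0,0,0],[0,0,0],[0,0,0],[0,0,0],[0,0,0],[0,0,0],[0,0,0]]' --dp '[[0.01,0.5,0.02],[0,0.5,0],[0,0.5,0],[0,0.5,0],[0,0.5,0],[0,0.3,0],[0,0.2,0],[0,0.08,0],[0,0,0],[0,0,0],[0,0,0],[0,0,0],[0,0,0],[0,0,0],[0,0,0],[0,0,0],[0,0,0]]' --hand '[-0.42,-0.42,-0.42,-0.42,-0.42,-0.42,-0.42,-0.42,-0.42,-0.42,1,1,1,1,1,1,1]'

```text
time: 38.72
position: [0.4045, -0.2805, 0.0308]
tool_rot: [-0.522, 0.522, -0.476, 0.477]
contact_force: [-0.4, 0.2, 5.6]
grip_width: 0.495
```

```bash
python3 go.py m -.052 0 .15
```

```text
target [0.4939 0.0291 0.15  ]
turn shares [-0.01  0.    0.01] | shift shares cur-axes [-7.501 -2.985  2.939] | goal-axes [-7.505 -2.981  2.935]
world delta [0.0894 0.3097 0.1192]  force [-0.49  0.98  5.35]  t 38.82 pos [ 0.4045 -0.2805  0.0308] w 45.8
joints [-0.83  0.38  1.91 -0.    0.84 -0.93]
```

Request:
carry_out --dr '[[0,0,0],[0,0,0],[0,0,0],[0,0,0],[0,0,0],[0,0,0],[0,0,0]]' --dp '[[0,-0.3,0],[0,-0.5,0],[0,-0.6,0],[0,-0.6,0],[0,-0.6,0],[0,-0.4,0],[0,0,0]]' --hand '[1,1,1,1,1,1,1]'

```text
time: 39.4
position: [0.4057, -0.2818, 0.1534]
tool_rot: [-0.522, 0.523, -0.474, 0.479]
contact_force: [-0.2, 0.3, -1.6]
grip_width: 0.493
```

Request:
carry_out --dr '[[0,0,0],[0,0,0],[0,0,0],[0,0,0],[0,0,0],[0,0,0],[0,0,0],[0,0,0],[0,0,0],[0,0,0],[0,0,0],[0,0,0],[0,0,0],[0,0,0],[0,0,0]]' --dp '[[-0.577,0,0.226],[-0.577,0,0.226],[-0.577,0,0.226],[-0.577,0,0.226],[-0.577,0,0.226],[-0.577,0,0.226],[-0.577,0,0.226],[-0.577,0,0.226],[-0.577,0,0.226],[-0.577,0,0.226],[-0.577,0,0.226],[-0.577,0,0.226],[-0.577,0,0.226],[0,0,0],[0,0,0]]' --hand '[1,1,1,1,1,1,1,1,1,1,1,1,1,1,1]'

```text
time: 40.65
position: [0.4929, 0.0304, 0.1487]
tool_rot: [-0.523, 0.524, -0.476, 0.475]
contact_force: [-0.5, 0.4, -1.2]
grip_width: 0.49
```

```bash
python3 go.py m -.052 0 .0788; python3 - <<'E'
from h import *
from rig import cams
c=cams.read_camera("side"); x0,y0=270,130
cv2.imwrite("pics/j_side.png",cv2.resize(c["color"][y0:y0+150,x0:x0+120],None,fx=5,fy=4))
E
```

```text
target [0.4939 0.0291 0.0788]
turn shares [ 0.02  0.01 -0.  ] | shift shares cur-axes [-1.00e-03  1.76e+00  2.70e-02] | goal-axes [-1.00e-03  1.76e+00  2.40e-02]
world delta [ 0.001   0.0001 -0.0704]  force [0.05 0.23 0.19]  t 40.75 pos [0.493  0.029  0.1492] w 45.6
joints [-0.17  0.23  1.78 -0.    1.14 -0.26]
```

View pics/j_side.png

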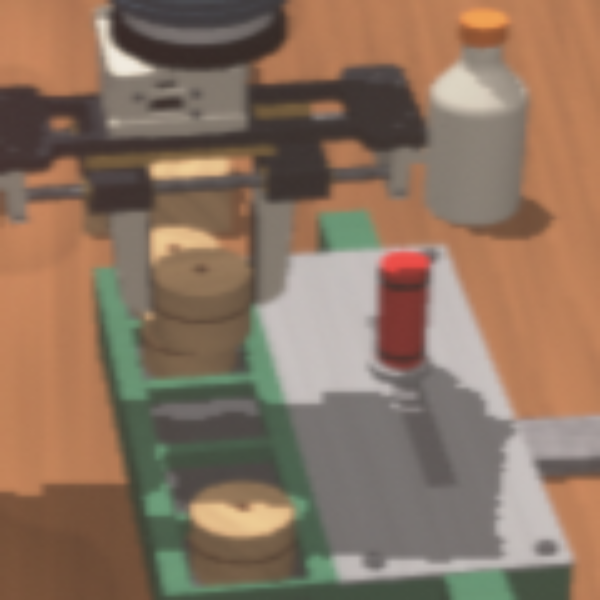

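Request:
carry_out --dr '[[0,0,0],[0,0,0],[0,0,0],[0,0,0],[0,0,0],[0,0,0],[0,0,0],[0,0,0],[0,0,0],[0,0,0]]' --dp '[[0.01,0.3,0.01],[0,0.4,0],[0,0.35,0],[0,0.15,0],[0,0.15,0],[0,0.15,0],[0,0.15,0],[0,0.08,0],[0,0,0],[0,0,0]]' --hand '[1,1,1,1,1,1,1,1,1,1]'

```text
time: 41.63
position: [0.4942, 0.029, 0.0812]
tool_rot: [0.523, -0.522, 0.476, -0.476]
contact_force: [0.4, -1.2, -0.2]
grip_width: 0.495
```

```bash
python3 go.py m -.052 0 .0785
```

```text
target [0.4939 0.0291 0.0785]
turn shares [-0.01  0.01  0.  ] | shift shares cur-axes [-0.005  0.073 -0.013] | goal-axes [-0.005  0.073 -0.013]
world delta [-0.0005  0.0001 -0.0029]  force [-0.32  0.59 -0.22]  t 41.73 pos [0.4945 0.029  0.0814] w 45.7
joints [-0.17  0.31  1.86  0.    0.97 -0.26]
```

Request:
carry_out --dr '[[0,0,0],[0,0,0],[0,0,0],[0,0,0],[0,0,0],[0,0,0],[0,0,0],[0,0,0],[0,0,0],[0,0,0],[0,0,0],[0,0,0]]' --dp '[[0,0.07,-0.01],[0,0.01,0],[0,0,0],[0,0,0],[0,0,0],[0,0,0],[0,0,0],[0,-0.2,0],[0,-0.5,0],[0,-0.6,0],[0,-0.6,0],[0,0,0]]' --hand '[1,1,1,-0.3,-0.3,-0.3,-0.3,-0.3,-0.3,-0.3,-0.42,-0.42]'

```text
time: 42.73
position: [0.4966, 0.0286, 0.1588]
tool_rot: [0.524, -0.521, 0.474, -0.479]
contact_force: [1.1, -0.0, 0.2]
grip_width: 0.704
```

```bash
python3 go.py w .432 -.359 .153; python3 sp.py;python3 - <<'E'
from h import *
from rig import cams
c=cams.read_camera("side"); x0,y0=270,130
cv2.imwrite("pics/k_side.png",cv2.resize(c["color"][y0:y0+150,x0:x0+120],None,fx=5,fy=4))
E
```

```text
target [ 0.432 -0.359  0.153]
turn shares [-0.03  0.    0.01] | shift shares cur-axes [ 9.512  0.052 -2.446] | goal-axes [ 9.513  0.051 -2.441]
world delta [-0.0624 -0.3879 -0.0021]  force [-0.55  0.57 -0.55]  t 42.83 pos [0.4944 0.0289 0.1551] w 65.7
joints [-0.17  0.22  1.77 -0.    1.15 -0.26]
top
   [ 0.4323 -0.3583 23.45  ] [117. 160. 189.]
side
   [ 0.4323 -0.3583 22.4   ] [141. 192. 229.]
```

View pics/k_side.png

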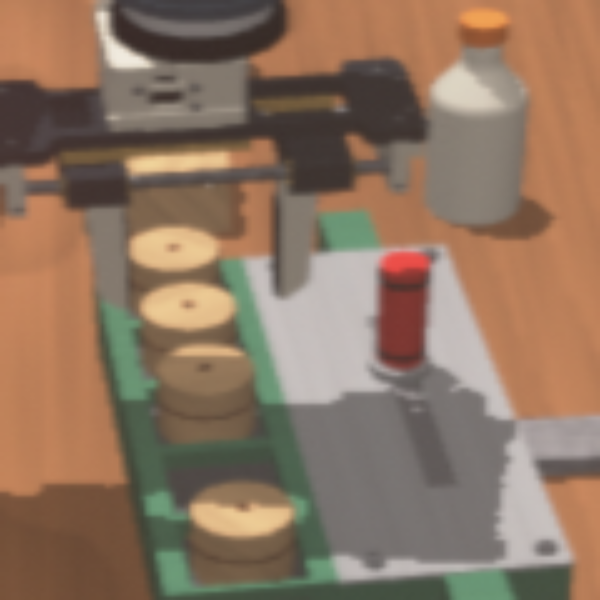

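Pocket 3 is filled, blank upright at crop (205,390). Last spare is D, for pocket 2.

Request:
carry_out --dr '[[0,0,0],[0,0,0],[0,0,0],[0,0,0],[0,0,0],[0,0,0],[0,0,0],[0,0,0],[0,0,0],[0,0,0],[0,0,0],[0,0,0],[0,0,0],[0,0,0],[0,0,0],[0,0,0],[0,0,0],[0,0,0]]' --dp '[[0.594,0,-0.152],[0.594,0,-0.152],[0.594,0,-0.152],[0.594,0,-0.152],[0.594,0,-0.152],[0.594,0,-0.152],[0.594,0,-0.152],[0.594,0,-0.152],[0.594,0,-0.152],[0.594,0,-0.152],[0.594,0,-0.152],[0.594,0,-0.152],[0.594,0,-0.152],[0.594,0,-0.152],[0.594,0,-0.152],[0.594,0,-0.152],[0,0,0],[0,0,0]]' --hand '[-0.42,-0.42,-0.42,-0.42,-0.42,-0.42,-0.42,-0.42,-0.42,-0.42,-0.42,-0.42,-0.42,-0.42,-0.42,-0.42,-0.42,-0.42]'

```text
time: 44.48
position: [0.4309, -0.359, 0.1523]
tool_rot: [0.522, -0.522, 0.478, -0.476]
contact_force: [0.6, -0.8, -0.4]
grip_width: 0.709
```

```bash
python3 go.py w .4323 -.3585 .028; python3 sp.py
```

```text
target [ 0.4323 -0.3585  0.028 ]
turn shares [ 0.01  0.   -0.02] | shift shares cur-axes [0.038 3.119 0.025] | goal-axes [0.03  3.119 0.021]
world delta [ 0.001  -0.0011 -0.1248]  force [-0.78  0.81  0.74]  t 44.58 pos [ 0.4313 -0.3574  0.1528] w 66.3
joints [-0.89  0.34  1.61  0.    1.19 -0.98]
top
   [ 0.4313 -0.3577 23.8   ] [ 94. 131. 157.]
side
   [ 0.4323 -0.3577 22.    ] [110. 149. 182.]
```

View pics/sp_side.png

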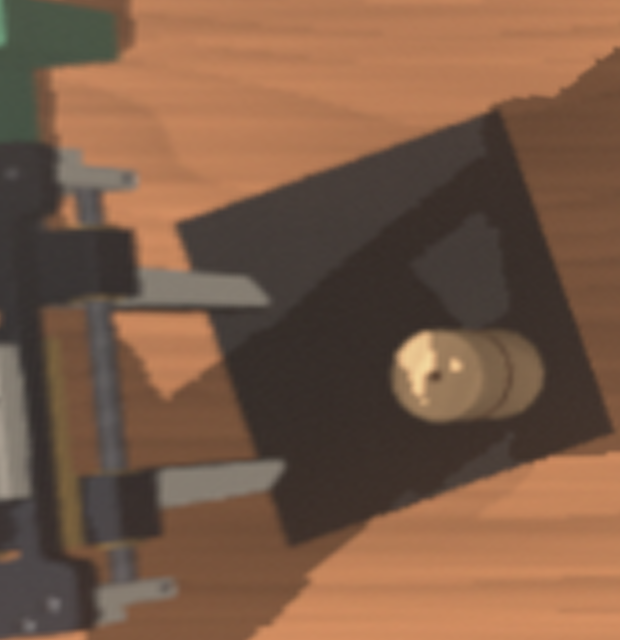

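Spare D is in place at rectified (435,375), i.e. (.4325,-.3575).

Request:
carry_out --dr '[[0,0,0],[0,0,0],[0,0,0],[0,0,0],[0,0,0],[0,0,0],[0,0,0],[0,0,0],[0,0,0],[0,0,0],[0,0,0],[0,0,0],[0,0,0],[0,0,0],[0,0,0],[0,0,0],[0,0,0]]' --dp '[[0.01,0.5,0.02],[0,0.5,0],[0,0.5,0],[0,0.5,0],[0,0.5,0],[0,0.3,0],[0,0.2,0],[0,0.08,0],[0,0,0],[0,0,0],[0,0,0],[0,0,0],[0,0,0],[0,0,0],[0,0,0],[0,0,0],[0,0,0]]' --hand '[-0.42,-0.42,-0.42,-0.42,-0.42,-0.42,-0.42,-0.42,-0.42,-0.42,1,1,1,1,1,1,1]'

```text
time: 46.1
position: [0.4329, -0.3592, 0.0312]
tool_rot: [-0.522, 0.523, -0.476, 0.477]
contact_force: [-0.8, 0.9, 5.6]
grip_width: 0.493
```

```bash
python3 go.py m -.052 -.06 .15
```

```text
target [ 0.4994 -0.0306  0.15  ]
turn shares [-0.01  0.    0.01] | shift shares cur-axes [-8.025 -2.974  2.412] | goal-axes [-8.028 -2.969  2.407]
world delta [0.0665 0.3286 0.1187]  force [0.11 1.12 5.03]  t 46.2 pos [ 0.4329 -0.3592  0.0313] w 46.1
joints [-0.89  0.48  1.74  0.    0.92 -0.98]
```

Request:
carry_out --dr '[[0,0,0],[0,0,0],[0,0,0],[0,0,0],[0,0,0],[0,0,0],[0,0,0]]' --dp '[[0,-0.3,0],[0,-0.5,0],[0,-0.6,0],[0,-0.6,0],[0,-0.6,0],[0,-0.4,0],[0,0,0]]' --hand '[1,1,1,1,1,1,1]'

```text
time: 46.78
position: [0.434, -0.3605, 0.1541]
tool_rot: [-0.522, 0.523, -0.474, 0.479]
contact_force: [-0.5, -0.3, 0.0]
grip_width: 0.492
```

Request:
carry_out --dr '[[0,0,0],[0,0,0],[0,0,0],[0,0,0],[0,0,0],[0,0,0],[0,0,0],[0,0,0],[0,0,0],[0,0,0],[0,0,0],[0,0,0],[0,0,0],[0,0,0],[0,0,0],[0,0,0]]' --dp '[[-0.573,0,0.172],[-0.573,0,0.172],[-0.573,0,0.172],[-0.573,0,0.172],[-0.573,0,0.172],[-0.573,0,0.172],[-0.573,0,0.172],[-0.573,0,0.172],[-0.573,0,0.172],[-0.573,0,0.172],[-0.573,0,0.172],[-0.573,0,0.172],[-0.573,0,0.172],[-0.573,0,0.172],[0,0,0],[0,0,0]]' --hand '[1,1,1,1,1,1,1,1,1,1,1,1,1,1,1,1]'

```text
time: 48.12
position: [0.4983, -0.0294, 0.1493]
tool_rot: [-0.523, 0.524, -0.476, 0.475]
contact_force: [-0.6, -0.3, -0.1]
grip_width: 0.492
```

```bash
python3 go.py m -.052 -.06 .0793; python3 - <<'E'
from h import *
from rig import cams
c=cams.read_camera("side"); x0,y0=270,130
cv2.imwrite("pics/l_side.png",cv2.resize(c["color"][y0:y0+150,x0:x0+120],None,fx=5,fy=4))
E
```

```text
target [ 0.4994 -0.0306  0.0793]
turn shares [ 0.02  0.01 -0.  ] | shift shares cur-axes [-0.005  1.761  0.026] | goal-axes [-0.006  1.761  0.023]
world delta [ 0.0009  0.0003 -0.0704]  force [-0.76 -0.43 -0.35]  t 48.22 pos [ 0.4985 -0.0309  0.1497] w 45.6
joints [-0.29  0.24  1.76 -0.    1.14 -0.38]
```

View pics/l_side.png

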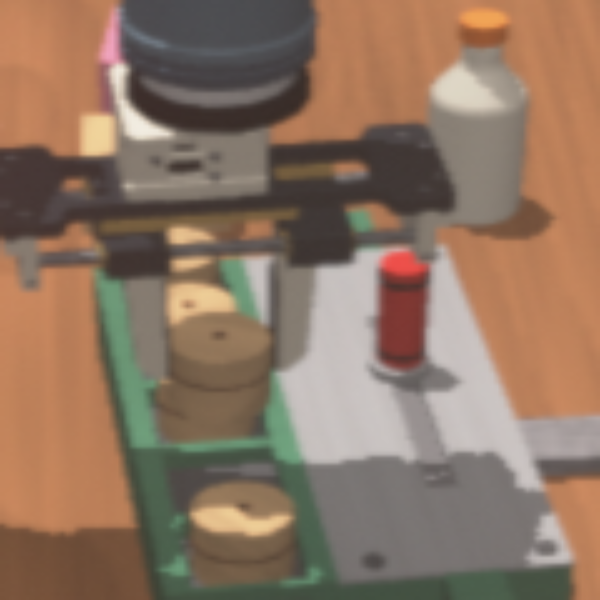

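Request:
carry_out --dr '[[0,0,0],[0,0,0],[0,0,0],[0,0,0],[0,0,0],[0,0,0],[0,0,0],[0,0,0],[0,0,0],[0,0,0]]' --dp '[[0.02,0.3,0.01],[0,0.4,0],[0,0.35,0],[0,0.15,0],[0,0.15,0],[0,0.15,0],[0,0.15,0],[0,0.08,0],[0,0,0],[0,0,0]]' --hand '[1,1,1,1,1,1,1,1,1,1]'

```text
time: 49.1
position: [0.4996, -0.0313, 0.0816]
tool_rot: [0.522, -0.522, 0.476, -0.477]
contact_force: [-1.1, 0.1, -0.3]
grip_width: 0.491
```

```bash
python3 go.py m -.052 -.0605 .0788
```

```text
target [ 0.4995 -0.0311  0.0788]
turn shares [-0.01  0.    0.  ] | shift shares cur-axes [-0.006  0.077 -0.01 ] | goal-axes [-0.006  0.077 -0.01 ]
world delta [-0.0004  0.0002 -0.0031]  force [-0.33 -0.43 -0.36]  t 49.2 pos [ 0.4999 -0.0313  0.0819] w 45.9
joints [-0.29  0.32  1.84 -0.    0.98 -0.38]
```

Request:
carry_out --dr '[[0,0,0],[0,0,0],[0,0,0],[0,0,0],[0,0,0],[0,0,0],[0,0,0],[0,0,0],[0,0,0],[0,0,0],[0,0,0],[0,0,0]]' --dp '[[0,0.07,-0.01],[0,0.01,0],[0,0,0],[0,0,0],[0,0,0],[0,0,0],[0,0,0],[0,-0.2,0],[0,-0.6,0],[0,-0.6,0],[0,-0.6,0],[0,-0.4,0]]' --hand '[1,1,1,-0.3,-0.3,-0.3,-0.3,-0.3,-0.3,-0.3,-0.42,-0.42]'

```text
time: 50.2
position: [0.4999, -0.0315, 0.177]
tool_rot: [0.523, -0.522, 0.476, -0.477]
contact_force: [1.0, 0.4, -0.7]
grip_width: 0.703
```

```bash
python3 - <<'E'
from h import *
from rig import arm,cams
c=cams.read_camera("side"); x0,y0=270,130
cv2.imwrite("pics/n_side.png",cv2.resize(c["color"][y0:y0+150,x0:x0+120],None,fx=5,fy=4))
s=arm.read_state()
plan(s,mag(.043,.025,.18),np.pi/2+A); plan(s,mag(.043,.025,.18),A)
# blanks' expected tops in ortho z=.092
im=ortho(c,.092,.40,.60,-.15,.22); cv2.imwrite("pics/n_o.png",im)
cir=cv2.HoughCircles(cv2.GaussianBlur(im[...,1],(0,0),2),cv2.HOUGH_GRADIENT,1.0,60,param1=60,param2=12,minRadius=41,maxRadius=51)
for u,w,r in cir[0]:
    p=o2w((u,w),.60,.22)-O; print(np.round([p@EX,p@EY,r/2000],4))
E
```

```text
turn shares [ -0.03 -15.7    0.08] | shift shares cur-axes [-2.16   0.     2.329] | goal-axes [ 2.327 -0.01   2.161]
world delta [0.0848 0.0946 0.0004]  force [ 1.35 -0.79  1.59]  t 50.25 pos [ 0.5014 -0.0319  0.1796] w 65.7
turn shares [-0.07  0.01  0.03] | shift shares cur-axes [-2.16   0.     2.329] | goal-axes [-2.161 -0.01   2.327]
world delta [0.0848 0.0946 0.0004]  force [ 1.35 -0.79  1.59]  t 50.25 pos [ 0.5014 -0.0319  0.1796] w 65.7
[-0.0521  0.0011  0.0225]
[-0.055   0.0621  0.0238]
[-0.0526  0.1212  0.0227]
[-0.0526 -0.1198  0.0237]
```

View pics/n_side.png

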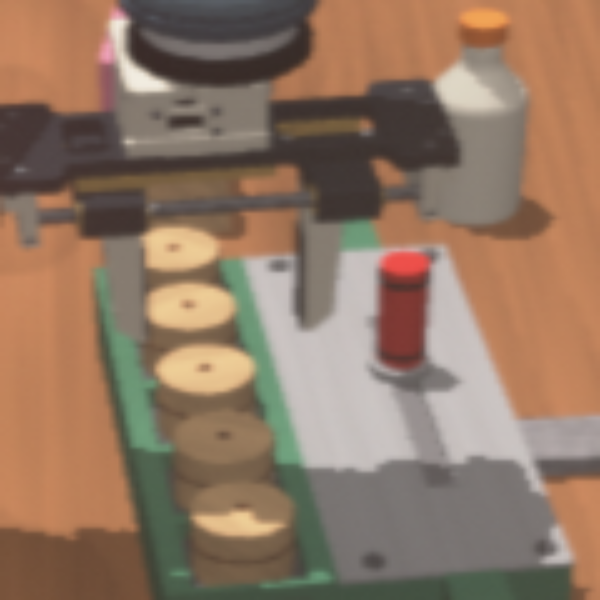

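All five pockets show upright blanks. Now turning the jaws back and fetching the probe.

Request:
carry_out --dr '[[0,-1,0],[0,-1,0],[0,-1,0],[0,-1,0],[0,-1,0],[0,-1,0],[0,-1,0],[0,-1,0],[0,-1,0],[0,-1,0],[0,-1,0],[0,-1,0],[0,-1,0],[0,-1,0],[0,-1,0],[0,-0.7,0],[0,0,0]]' --dp '[[0,-0.3,0],[0,-0.2,0],[0,0,0],[0,0,0],[0,0,0],[0,0,0],[0,0,0],[0,0,0],[0,0,0],[0,0,0],[0,0,0],[0,0,0],[0,0,0],[0,0,0],[0,0,0],[0,0,0],[0,0,0]]' --hand '[-0.42,-0.42,-1,-1,-1,-1,-1,-1,-1,-1,-1,-1,-1,-1,-1,-1,-1]' --newtons 30

```text
time: 51.67
position: [0.4989, -0.0312, 0.194]
tool_rot: [0.706, -0.706, -0.033, 0.033]
contact_force: [-0.5, 0.0, 0.9]
grip_width: 1.006
```

```bash
sed 's/plan(s,t,A)/plan(s,t,np.pi\/2+A)/' go.py > gy.py; python3 gy.py m .0435 .025 .2
```

```text
target [0.5867 0.0628 0.2   ]
turn shares [-0.   -0.03 -0.  ] | shift shares cur-axes [ 2.394 -0.148  2.146] | goal-axes [ 2.4   -0.148  2.14 ]
world delta [0.0878 0.094  0.0059]  force [-0.51 -0.27 -0.27]  t 51.77 pos [ 0.499  -0.0312  0.1941] w 92.8
joints [-0.29  0.19  1.7  -0.    1.25 -1.95]
```

Request:
carry_out --dr '[[0,0,0],[0,0,0],[0,0,0],[0,0,0],[0,0,0],[0,0,0],[0,0,0],[0,0,0]]' --dp '[[0.4,-0.15,0.357],[0.4,0,0.357],[0.4,0,0.357],[0.4,0,0.357],[0.4,0,0.357],[0.4,0,0.357],[0,0,0],[0,0,0]]' --hand '[-1,-1,-1,-1,-1,-1,-1,-1]'

```text
time: 52.43
position: [0.587, 0.0634, 0.1997]
tool_rot: [-0.706, 0.706, 0.032, -0.033]
contact_force: [-0.5, 0.1, -0.4]
grip_width: 1.002
```

```bash
python3 gy.py m .0435 .025 .0955; python3 - <<'E'
from h import *
from rig import cams
c=cams.read_camera("side"); x0,y0=270,130
cv2.imwrite("pics/q_side.png",cv2.resize(c["color"][y0:y0+150,x0:x0+120],None,fx=5,fy=4))
E
```

```text
target [0.5867 0.0628 0.0955]
turn shares [ 0.   -0.01 -0.01] | shift shares cur-axes [0.015 2.61  0.008] | goal-axes [0.012 2.61  0.007]
world delta [ 0.0005  0.0003 -0.1044]  force [-0.49  0.2  -0.1 ]  t 52.53 pos [0.5863 0.0624 0.1999] w 92.7
joints [-0.08  0.35  1.48 -0.    1.32 -1.74]
```

View pics/q_side.png

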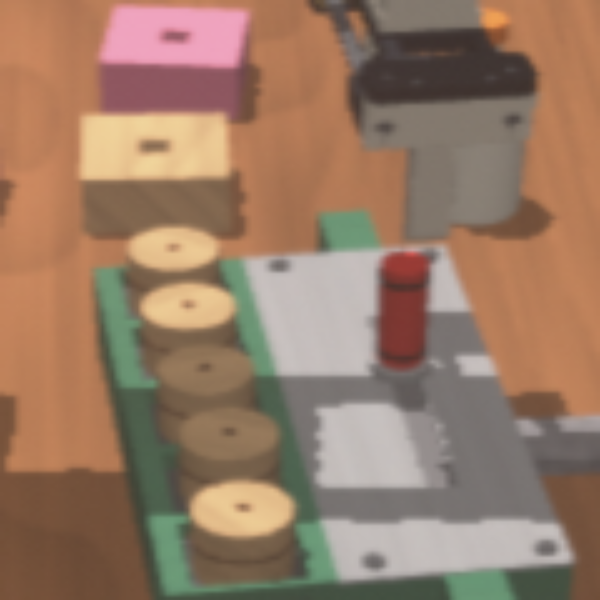

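Request:
carry_out --dr '[[0,0,0],[0,0,0],[0,0,0],[0,0,0],[0,0,0],[0,0,0],[0,0,0],[0,0,0],[0,0,0],[0,0,0],[0,0,0],[0,0,0],[0,0,0],[0,0,0],[0,0,0],[0,0,0],[0,0,0],[0,0,0],[0,0,0]]' --dp '[[0.01,0.5,0],[0,0.5,0],[0,0.5,0],[0,0.5,0],[0,0.4,0],[0,0.2,0],[0,0,0],[0,0,0],[0,0,0],[0,0,0],[0,0,0],[0,0,0],[0,0,0],[0,0,0],[0,0,0],[0,0,0],[0,0,0],[0,0,0],[0,0,0]]' --hand '[-0.3,-0.3,-0.3,-0.3,-0.3,-0.3,-0.3,1,1,1,1,1,1,1,1,1,1,1,1]' --newtons 30

```text
time: 54.17
position: [0.5876, 0.0629, 0.0967]
tool_rot: [0.706, -0.706, -0.033, 0.032]
contact_force: [-1.0, 1.0, 5.0]
grip_width: 0.253
```

```bash
python3 gy.py m .0435 .025 .18; python3 - <<'E'
from h import *
from rig import cams
np.set_printoptions(precision=4,suppress=True)
for k in("side","top"):
    c=cams.read_camera(k)
    im=ortho(c,.045,.43,.53,.285,.385,5000.); cv2.imwrite(f"pics/hole_{k}.png",im)
    g=cv2.GaussianBlur(im[...,1],(0,0),4)
    sub=g[180:330,170:340]; 
    m=(sub<(np.median(sub)+sub.min())/2).astype(np.uint8)
    M=cv2.moments(m,True); u,v=M["m10"]/M["m00"]+170,M["m01"]/M["m00"]+180
    print(k,o2w((u,v),.53,.385,5000.),M["m00"]**.5/5)
E
python3 -c "
import cv2,numpy as np
cv2.imwrite('pics/hole.png',cv2.resize(np.hstack([cv2.imread('pics/hole_side.png'),cv2.imread('pics/hole_top.png')]),None,fx=.75,fy=.75))"
```

```text
target [0.5867 0.0628 0.18  ]
turn shares [ 0.   -0.    0.01] | shift shares cur-axes [-2.000e-02 -2.083e+00 -1.000e-03] | goal-axes [-2.100e-02 -2.083e+00 -1.000e-03]
world delta [-0.0008 -0.0001  0.0833]  force [-1.35  0.5   5.72]  t 54.27 pos [0.5876 0.0629 0.0967] w 23.8
joints [-0.08  0.44  1.6   0.    1.09 -1.74]
side [0.4766 0.3353] 14.398611044125056
top [0.477  0.3345] 13.49666625504239
```

View pics/hole.png

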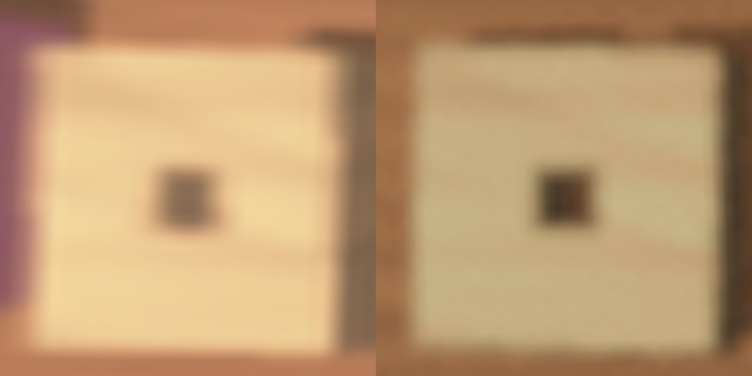

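Request:
carry_out --dr '[[0,0,0],[0,0,0],[0,0,0],[0,0,0],[0,0,0],[0,0,0],[0,0,0]]' --dp '[[0,-0.2,0],[0,-0.3,0],[0,-0.4,0],[0,-0.5,0],[0,-0.5,0],[0,-0.3,0],[0,0,0]]' --hand '[1,1,1,1,1,1,1]'

```text
time: 54.95
position: [0.5887, 0.0626, 0.187]
tool_rot: [-0.706, 0.707, 0.034, -0.031]
contact_force: [0.2, -0.4, -2.9]
grip_width: 0.256
```

```bash
python3 gy.py w .4768 .335 .18
```

```text
target [0.4768 0.335  0.18  ]
turn shares [-0.   -0.   -0.01] | shift shares cur-axes [-2.125  0.097  7.028] | goal-axes [-2.122  0.096  7.029]
world delta [-0.1102  0.2722 -0.0038]  force [-0.15  0.29 -2.5 ]  t 55.05 pos [0.587  0.0628 0.1838] w 23.4
joints [-0.08  0.36  1.5  -0.    1.28 -1.74]
```

Request:
carry_out --dr '[[0,0,0],[0,0,0],[0,0,0],[0,0,0],[0,0,0],[0,0,0],[0,0,0],[0,0,0],[0,0,0],[0,0,0],[0,0,0],[0,0,0],[0,0,0],[0,0,0],[0,0,0],[0,0,0]]' --dp '[[-0.177,0,0.586],[-0.177,0,0.586],[-0.177,0,0.586],[-0.177,0,0.586],[-0.177,0,0.586],[-0.177,0,0.586],[-0.177,0,0.586],[-0.177,0,0.586],[-0.177,0,0.586],[-0.177,0,0.586],[-0.177,0,0.586],[-0.177,0,0.586],[0,0.5,0],[0,0.5,0],[0,0.3,0],[0,0,0]]' --hand '[1,1,1,1,1,1,1,1,1,1,1,1,1,1,1,1]'

```text
time: 56.38
position: [0.4738, 0.334, 0.1273]
tool_rot: [-0.705, 0.708, 0.029, -0.035]
contact_force: [-0.2, -0.4, -2.2]
grip_width: 0.255
```

```bash
python3 gy.py w .4768 .335 .1187; python3 - <<'E'
from h import *
from rig import arm,cams
s=arm.read_state()
c=cams.read_camera("side"); x0,y0=275,135
im=cv2.resize(c["color"][y0:y0+50,x0:x0+50],None,fx=12,fy=12,interpolation=cv2.INTER_NEAREST)
tip=s["position"]-[0,0,.0587]
for p in proj(c,[tip,tip+[0,0,.022],[.4768,.335,.045]]): cv2.circle(im,tuple(int(v) for v in (p-[x0,y0]+.5)*12),4,(255,0,255),-1)
cv2.imwrite("pics/r_side.png",im)
E
```

```text
target [0.4768 0.335  0.1187]
turn shares [ 0.01 -0.   -0.03] | shift shares cur-axes [0.018 0.302 0.005] | goal-axes [0.017 0.302 0.005]
world delta [ 0.0007  0.0003 -0.0121]  force [ 0.32 -0.47 -2.  ]  t 56.48 pos [0.4761 0.3347 0.1308] w 23.5
joints [ 0.42  0.4   1.59 -0.    1.16 -1.24]
```

View pics/r_side.png

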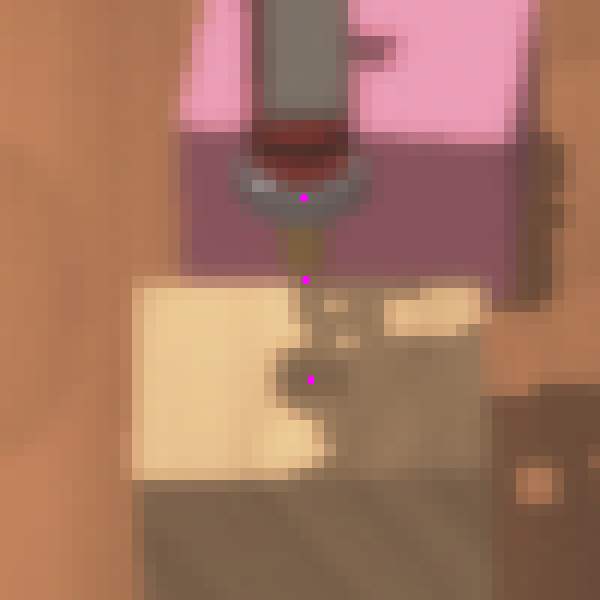

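The pin is at crop (303,255), above the hole at (308,378), and aligned. Lowering it in.

Request:
carry_out --dr '[[0,0,0],[0,0,0],[0,0,0],[0,0,0],[0,0,0],[0,0,0],[0,0,0],[0,0,0]]' --dp '[[0.018,0.15,0],[0,0.15,0],[0,0.15,0],[0,0.15,0],[0,0.15,0],[0,0.1,0],[0,0,0],[0,0,0]]' --hand '[1,1,1,1,1,1,1,1]'

```text
time: 57.2
position: [0.4777, 0.3352, 0.0979]
tool_rot: [-0.706, 0.706, 0.032, -0.032]
contact_force: [1.0, 0.7, -2.1]
grip_width: 0.257
```

```bash
python3 rd.py; python3 gy.py w .4768 .335 .0817
```

```text
pos [0.478  0.3354 0.0985] sd [0.0001 0.     0.0001] mag xy [-0.0398  0.3064] F [-0.36  0.01 -2.16] [0.48 0.12 0.31] Fmag -0.35 0.05 w 23.6
target [0.4768 0.335  0.0817]
turn shares [-0. -0.  0.] | shift shares cur-axes [-0.028  0.418 -0.005] | goal-axes [-0.028  0.418 -0.005]
world delta [-0.0011 -0.0003 -0.0167]  force [ 0.39 -0.45 -2.65]  t 57.65 pos [0.4779 0.3353 0.0984] w 23.4
joints [ 0.42  0.43  1.62  0.    1.09 -1.24]
```

Request:
carry_out --dr '[[0,0,0],[0,0,0],[0,0,0],[0,0,0],[0,0,0],[0,0,0]]' --dp '[[-0.028,0.1,0],[0,0.12,0],[0,0.12,0],[0,0.08,0],[0,0,0],[0,0,0]]' --hand '[1,1,1,1,1,1]'

```text
time: 58.15
position: [0.4765, 0.335, 0.0815]
tool_rot: [-0.706, 0.706, 0.032, -0.032]
contact_force: [-2.2, -1.2, 3.8]
grip_width: 0.254
```

```bash
python3 rd.py
```

```text
pos [0.4765 0.3351 0.0816] sd [0. 0. 0.] mag xy [-0.0414  0.3062] F [-2.54 -1.11  3.8 ] [0.67 0.2  0.46] Fmag -2.63 -0.87 w 23.8
```

Seated (flange contact, 4 N at the expected height). Releasing and lifting clear.

Request:
carry_out --dr '[[0,0,0],[0,0,0],[0,0,0],[0,0,0],[0,0,0],[0,0,0],[0,0,0],[0,0,0],[0,0,0],[0,0,0],[0,0,0],[0,0,0],[0,0,0],[0,0,0],[0,0,0],[0,0,0],[0,0,0],[0,0,0],[0,0,0],[0,0,0]]' --dp '[[0,0,0],[0,0,0],[0,0,0],[0,0,0],[0,0,0],[0,0,0],[0,-0.2,0],[0,-0.4,0],[0,-0.5,0],[0,-0.5,0],[0,-0.5,0],[0,-0.5,0],[0,-0.5,0],[0,-0.4,0],[-0.5,0,0],[-0.5,0,0],[-0.5,0,0],[-0.5,0,0],[0,0,0],[0,0,0]]' --hand '[-1,-1,-1,-1,-1,-1,-1,-1,-1,-1,-1,-1,-1,-1,-1,-1,-1,-1,-1,-1]'

```text
time: 60.17
position: [0.3967, 0.328, 0.2224]
tool_rot: [0.707, -0.706, -0.033, 0.032]
contact_force: [0.1, 0.3, 0.3]
grip_width: 1.001
```

```bash
python3 - <<'E'
from h import *
from rig import arm,cams
np.set_printoptions(precision=4,suppress=True)
C={k:cams.read_camera(k) for k in("side","top")}
for k in C: cv2.imwrite(f"pics/z_{k}.png",C[k]["color"])
s=arm.read_state();print(s["position"],s["contact_force"])
c=C["side"]; x0,y0=280,130
cv2.imwrite("pics/z_crop.png",cv2.resize(c["color"][y0:y0+150,x0:x0+120],None,fx=5,fy=4))
print("probe top/base exp",(proj(c,[[.4768,.335,.125],[.4768,.335,.045]])-[x0,y0])*[5,4])
L={}
for k in C:
    im=ortho(C[k],.092,.40,.60,-.15,.22)
    cir=cv2.HoughCircles(cv2.GaussianBlur(im[...,1],(0,0),2),cv2.HOUGH_GRADIENT,1.0,60,param1=60,param2=12,minRadius=41,maxRadius=51)
    for u,w,r in sorted(cir[0].tolist()):
        p=o2w((u,w),.60,.22)-O; print(k,np.round([p@EX,p@EY,r/2000],4))
E
```

```text
[0.398  0.3281 0.2221] [ 0.1169 -0.2282 -0.6806]
probe top/base exp [[ 99.1222  43.8585]
 [102.0449 144.4369]]
side [-0.0526  0.1212  0.0226]
side [-0.01    0.0876  0.0218]
side [-0.052   0.0619  0.0229]
side [-0.0521  0.0011  0.0223]
side [-0.049  -0.0584  0.023 ]
side [-0.0527 -0.1208  0.022 ]
top [-0.0522  0.1201  0.0228]
top [-0.0521  0.0614  0.0225]
top [-0.0521  0.0006  0.0225]
top [-0.049  -0.0579  0.0216]
top [-0.0523 -0.1219  0.023 ]
```

View pics/z_crop.png

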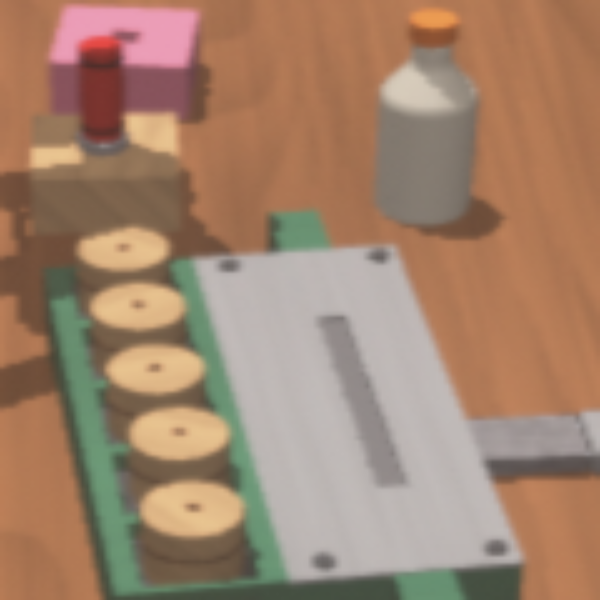

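View pics/z_top.png

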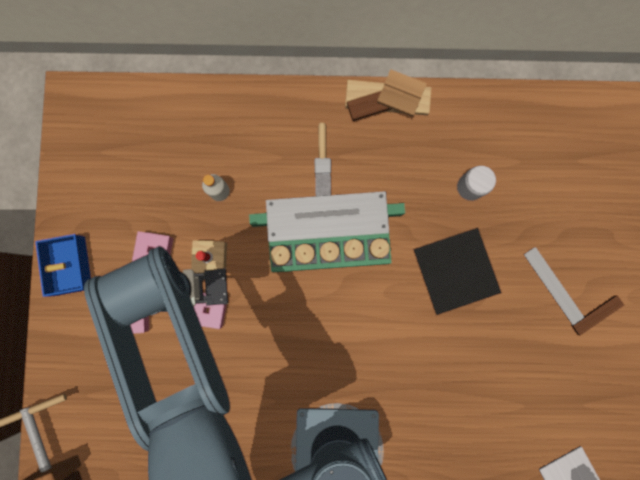

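Both cameras put all five tops at z≈92 mm in the pockets. The probe is upright in the wooden stand, with its top at crop (99,45) against an expected (99,44). The mat is empty, and the glue, tin and brush are unmoved.

```bash
python3 -c "
from rig import job
print(job.finish_job())"
```

```text
the job is handed in; nothing more can be done
None
```

The job is done and handed in at about 60 s of the 208 s allowed. `finish_job` reports no verdict.

- **Locking:** I slid the probe along the groove until the pin caught, about 25 mm along the magazine's +y from the groove's middle. The lateral force was 5 N and the spring load vanished. I then pushed it home until the flange met the plate at about 10 N and left it standing there.
- **Loading:** Only `pocket1` held a blank at the start. I stood the four spares in pockets 5, 4, 3 and 2, in that order, so none are left over.
- **Unlocking:** I put the probe back in the wooden stand. The flange touched the block at about 4 N at the expected height, and I released it and moved clear.

**Last checks:**
- Both cameras show all five blanks upright with their tops 92 mm above the bench, which is fully down.
- The probe's top is within about a pixel of where it should be in the side picture.
- The glue, tin and brush look unmoved by eye in the last pictures, and the gripper is touching nothing.

**Slightly off:**
- The `pocket2` blank sits about 3 mm off centre, at the limit of the pocket's play, but is flat.
- I had no direct reading of the plunger, so the catch was judged from the forces and the height alone.
- The circle finder also reported one false circle on the cover plate.

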